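Load the bottle basket, clip in its handle and start the warmer

ROBOT

A 6-joint arm with a two-finger parallel gripper is mounted at the origin on the work surface. World frame = base frame: x ahead of the robot, y to its left, z up, the work surface at z = 0. Lengths are in m, angles in rad, forces in N, time in s.
With the tool pointing down it reaches from about 0.375 to 0.925 m from the base axis. Payload 5.7 kg.
Tool frame: the origin (TCP) lies midway between the tips of the shut fingers; the grasp point (between the pads) lies 19 mm behind it; y points along the fingers, x is the direction in which the jaws open and shut, and the axes are right-handed (so a half turn about y gives the same grasp; the last joint's range is limited). The gripper opens to 88 mm and grips with 3 to 60 N. Pads are 20 mm wide; open, the fingers measure 115 mm over their backs; the gripper's body (75 mm by 178 mm) begins 61 mm behind the grasp point.
Start: joints at [-1.256, 0.359, 1.51, -0, 1.272, -0.115], TCP at [0.25, -0.545, 0.223] pointing down, gripper open.
Joint ranges: [-2.97, 2.97], [-1.01, 2.36], [0.21, 2.38], [-0.96, 4.11], [0.2, 2.71], [-2.98, 2.98]. Speed limits (rad/s): [2.39, 2.39, 3.14, 3.14, 3.14, 3.14].

INTERFACE

Orientations are given as [roll, pitch, yaw] about the fixed x, y, z axes, in that order (R = Rz(yaw) Ry(pitch) Rx(roll)).
In Python, from cell import arm gives the robot as it stands.
- The arm moves only by the shell command python3 -m handwheel 'ROWS' [FORCE]. ROWS is JSON, a list of rows, each a list of 5 numbers: the finger opening in cm, from 0 to 8.78, then the shift along the tool's x, y, z in cm, then the turn about the tool's y in rad. A call has 1 to 5 rows; each row shifts and turns the commanded pose from where the row before left it, along the tool's axes as they then stand; what a row does not reach is not made up. A row lasts 1/10 s, in which the tool goes at most 50 mm and 8.59 degrees, less where a joint would pass 70% of its speed; a pose out of reach is approached as far as the arm can. A call is refused whole if a number of a shift passes 5 or a number of a turn 0.15, either way. A call with a gripper value outside its range is refused whole. The fingers move at their own pace and stop on an object; FORCE is the grip in N (left out, the last holds). Time passes only in rows, so rows that do not move let the fingers close. It gives the time, the measured TCP pose, the force and the opening at its end, in the units of the state.
- arm.observe(): the state, without advancing time (a new reading comes with each control period).
- arm.grab_frame(name): name is "scene" or "top"; returns a dict with "frame" (400x640x3 uint8, red, green, blue), "vertical_fov" (degrees; the focal length in pixels is half the picture's height over the tangent of half this angle, whatever the lens; pixels are square), "cx", "cy" (the principal point, pixels), "R" (3x3) and "t" (3): a world point X has camera coordinates R X + t. Camera axes: x right, y down, z forward; pixel columns grow to the right and rows downward; lengths in m; the calibration is good to about 2 mm. A picture is of the moment at which its call begins. There is no depth.
- arm.job_done(): hands the job in, once; it reports no verdict.
Trained networks look in the newest picture that a camera, given by its name, has taken for a name from the list of things; names that differ only in an ending like _2 or _b are one class to them, and where a whole thing is asked for, a point or a joint stands for the part that bears it (a point fixed in the world has none). Each returns a list of dicts, best first, with "conf" (0 to 1); they miss things now and then, are a little off and sometimes report something else, mostly with a low value. They report only what shows in the picture. A call takes as long as a camera call. They do not tell look-alikes from the thing itself.
- arm.recognise(camera, query): "bbox" ([left, top, width, height] in pixels, round what is visible of it).
- arm.mark_of(camera, query): "at" ([column, row] in pixels: a listed point, or the origin of a listed thing).
The state is a dict: "clock": time; "q": joint angles; "joint_vel": joint speeds; "tau": joint torques, N m; "position": TCP position; "tool_rot": TCP orientation; "wrist_force": force on the tool from outside, world axes, zero at the start; "wrist_torque": the same for the moment, N m; "opening": finger opening in m.
Only numpy, scipy, OpenCV 4.12 (cv2) and the standard library are available. Lean on these libraries where they do the work, as an engineer would, in place of code of your own. Each camera call takes 0.05 s, during which the arm holds its last target.

TASK

Warm both glass bottles before the feed: stand the bottle from the tiers in the empty pocket of the bottle basket, then press the carrying handle straight down between the basket's two spring clips until both have snapped over its ends. Lift the basket by that handle, lower it gently into the bottle warmer until it stands on the bottom, let go, and only then flip the warmer's toggle switch right over to on. Keep the bottles upright and leave the ramekin, pacifier box and teaspoon where they are.

Things in the scene. Friction and masses are not known exactly. Their poses are not given: they have to be found in the camera images.
- basket: Pale grey slotted plastic basket, loose, about 0.24 kg, on the ledge. 170 mm along its x (which may point any way), 68 mm along y (76 over the clip roots), walls 3 mm thick, 46 mm high. Origin: centre of underside, z up. Two open pockets 60 x 62 mm; a bottle stands in one at the start. Between them a bridge 44 mm wide bears the handle seat; two spring clips stand up from the long sides beside it.
- handle_seat (a point): Point on the basket: middle of the bridge's flat top, 56 mm above the basket's underside, where the middle of the handle's underside belongs; axes as the basket's. Guide ribs run across the bridge at x = +17 and -17 mm, leaning out to 20.5 mm at their tops, 14 mm above the seat.
- pocket_a (a point): Point on the basket: middle of the floor of the pocket at its -x end (x = -52 mm), 5 mm above the basket's underside.
- pocket_b (a point): Point on the basket: middle of the floor of the pocket at its +x end (x = +52 mm), 5 mm above the basket's underside.
- clip_left (a joint): Spring clip on the basket's +y side, 28 mm wide: outward lean in rad, 0 at rest, up to 0.4. Inner face 33 mm from the basket's middle; its barb reaches in to 28.5 mm, underside 69 mm above the basket's underside, then slopes out to 34 mm at the top, 85 mm up. The handle's end pushes it to about 0.15 rad, then it springs back. Both clips together need 5 to 10 N straight down on the handle.
- clip_right (a joint): The same spring clip on the basket's -y side; positive is outward.
- handle: Loose pale grey handle, about 70 g, upright on its foot bar on the ledge. Origin: middle of the bar's underside, z up. Bar 30 (x) x 64 (y) x 12 mm, its y ends chamfered below (54 mm long at the underside). A thin stem, a flange 28 x 36 mm with top 62 mm up, then the grip: 26 mm (x) x 16 mm (y, the sides to pinch), 62 to 102 mm up. Fits the clips either way round, its y along the basket's y.
- bottle_in: Small empty glass bottle already standing in one pocket of the basket: 52 mm across, 112 mm high, white plastic screw ring 45 mm across from 93 to 108 mm up. Origin: centre of its underside. 130 g.
- bottle_out: An identical bottle on the lower, open tier: the one to be moved. Origin: centre of its underside, 24 mm above the ledge at the start. Its white screw ring (45 mm across, 93 to 108 mm above its underside) is the place to take it from above.
- warmer: White bottle warmer, fixed, 260 (x) x 110 (y) x 95 mm. Origin: centre of its underside on the ledge. A well open above, 180 x 86 mm, flared to 194 x 100 mm at the rim, which is 95 mm above the ledge; the basket goes in lengthwise, either end first. The toggle switch is on the flat top at the -x end.
- warmer_well (a point): Point on the warmer: centre of the well's floor, 25 mm towards +x from the warmer's centre, 40 mm above the ledge; axes as the warmer's.
- switch (a joint): Steel toggle of the warmer, in rad: near 0 is off, leaning 0.4 rad to the warmer's -y side; 0.8 is on, leaning as far to the +y side; stays where it is left, takes about 2 N at the tip. Pivot 102 mm from the warmer's centre towards -x, 101 mm above the ledge; it swings straight across, in the warmer's y-z plane.
- switch_tip (a point): Point near the top of the toggle, 34 mm from its pivot, moving with it; the toggle is 10 mm thick there and ends 5 mm above it.
- tiers: Pale grey plastic stacking tiers, fixed. Lower tier 200 mm along x, 280 mm along y, floor 24 mm above the ledge, lip 8 mm; an upper tier over its +y half only, floor 105 mm up. Origin: centre of its underside on the ledge.
- ramekin: White ceramic ramekin with lid, 68 mm across, 57 mm high, on the lower tier beside the bottle. Origin: centre of its underside. To be left alone.
- pacifier_box: Yellow silicone pacifier box, 55 x 70 x 40 mm, on the upper tier. Origin: centre of its underside. To be left alone.
- teaspoon: Steel teaspoon, about 130 mm long, on the upper tier. To be left alone.
Not all that is in view belongs to the job. What is shaped like the bottle_out but purple is not meant.

How it is judged:
On the way, in this order (a step that is already met when the one before it is completed fails the run):
1. the bottle from the tiers stands upright on the floor of the basket's empty pocket ((distance between bottle_out and pocket_a below 0.012 m or distance between bottle_out and pocket_b below 0.012 m) and angle between the z axis of bottle_out and the z axis of basket, either way round below 0.12 rad and angle between bottle_out's own z axis and vertical below 0.17 rad), for 0.2 s.
2. the handle is fully home on its seat and both clips have sprung back over its ends, the basket still on the ledge (distance between handle and handle_seat below 0.004 m and angle between the z axis of handle and the z axis of basket, either way round below 0.07 rad and value of joint each of clip_left, clip_right below 0.05 rad and height (world z) of basket below 0.01 m), for 0.2 s.
3. the basket, carried by its snapped-in handle, stands on the floor of the warmer's well (horizontal distance between basket and warmer_well below 0.009 m and z of basket in the frame of warmer_well below 0.004 m and angle between the z axis of basket and the z axis of warmer, either way round below 0.05 rad and distance between handle and handle_seat below 0.004 m and angle between the z axis of handle and the z axis of basket, either way round below 0.07 rad and value of joint each of clip_left, clip_right below 0.05 rad), for 0.2 s.
4. the toggle switch has been flipped over to on (value of joint switch above 0.65 rad), for 0.2 s.
At the end, for the whole second after the job is handed in: Basket on the well floor (under 4 mm above it, 9 mm off centre, 0.05 rad tilt); handle within 4 mm of its seat, both clips under 0.05 rad; both bottles upright on their pocket floors (within 12 mm of the middle, 0.12 rad of upright in the basket); switch past 0.65 rad; released and at rest (all of step 1 and all of step 3 and (distance between bottle_in and pocket_a below 0.012 m or distance between bottle_in and pocket_b below 0.012 m) and angle between the z axis of bottle_in and the z axis of basket, either way round below 0.12 rad and angle between bottle_in's own z axis and vertical below 0.17 rad and value of joint switch above 0.65 rad and linear speed of each of basket, handle, bottle_in, bottle_out below 0.02 m/s); the robot touches nothing.
It fails at once if a bottle is tipped over (angle between any of bottle_in, bottle_out's own z axis and vertical above 0.5 rad).
It fails at once if the basket is lifted by anything but its handle (height (world z) of basket above 0.02 m and (contact force between the fingers and basket above 2 N or contact force between the fingers and bottle_in above 4 N or contact force between the fingers and bottle_out above 4 N) and z of basket in the frame of warmer_well above 0.01 m).
It fails at once if the basket is dropped into the warmer (horizontal distance between basket and warmer_well below 0.03 m and z of basket in the frame of warmer_well below 0.055 m and linear speed of basket above 0.4 m/s).
It fails at once if the ramekin, the pacifier box or the teaspoon is moved (distance of any of ramekin, pacifier_box, teaspoon from where it was at the start of the episode above 0.03 m).
It also fails if it takes over 72 s, if anything falls off the work surface, if the arm or the gripper's body presses on something with over 40 N, if the wrist force passes 120 N, or if a joint passes its speed limit or range.

## Working session

There is one attempt and no reset: what is moved stays moved. The work goes in short steps, Python scripts to look and compute and a shell command to move; the robot and the scene stay as the last step left them, time stands still between calls to the robot, and variables do not carry over. Pictures are saved under pics/ and viewed, and the job is handed in when it is done.

```bash
ls; mkdir -p pics; cat > h.py <<'E'
from cell import arm
import numpy as np, cv2
def cam(n):
    f=arm.grab_frame(n); return f
def K(f):
    fl=200/np.tan(np.radians(f["vertical_fov"])/2); return fl
def ray(f,uv):
    R=np.array(f["R"]);t=np.array(f["t"]);fl=K(f)
    d=R.T@np.array([(uv[0]-f["cx"])/fl,(uv[1]-f["cy"])/fl,1]); return -R.T@t,d
def atz(f,uv,z):
    c,d=ray(f,uv); return c+d*(z-c[2])/d[2]
def proj(f,X):
    p=np.array(f["R"])@np.array(X)+np.array(f["t"]);fl=K(f)
    return np.array([f["cx"]+fl*p[0]/p[2],f["cy"]+fl*p[1]/p[2]])
def tri(f1,a,f2,b):
    c1,d1=ray(f1,a);c2,d2=ray(f2,b)
    s=np.linalg.lstsq(np.c_[d1,-d2],c2-c1,rcond=None)[0]
    p=c1+d1*s[0];q=c2+d2*s[1]; return (p+q)/2,np.linalg.norm(p-q)
def save(f,name,crop=None,k=1):
    im=f["frame"][:,:,::-1]
    if crop: x,y,w,h=crop; im=im[y:y+h,x:x+w]
    if k!=1: im=cv2.resize(im,None,fx=k,fy=k,interpolation=cv2.INTER_CUBIC)
    cv2.imwrite("pics/"+name+".png",im)
E
python3 - <<'E'
from h import *
np.set_printoptions(precision=3,suppress=True)
s=arm.observe(); print(s)
F={}
for n in("scene","top"):
    f=cam(n);F[n]=f;save(f,n+"0");print(n,f["vertical_fov"],f["cx"],f["cy"],f["R"],f["t"])
    for q in ["basket","handle_seat","pocket_a","pocket_b","handle","bottle_out","bottle_in","warmer","warmer_well","switch_tip","tiers","ramekin","pacifier_box"]:
        m=arm.mark_of(n,q); print(q,[(np.round(d["at"],1).tolist(),round(d["conf"],2)) for d in m])
E
```

```text
pics
{'clock': 0.0, 'q': array([-1.256,  0.359,  1.511,  0.   ,  1.272, -0.115]), 'joint_vel': array([-0.   ,  0.   ,  0.   , -0.001, -0.001,  0.   ]), 'tau': array([  0.002, -51.536, -27.072,   0.068,   0.035,  -0.   ]), 'position': array([ 0.25 , -0.545,  0.222]), 'tool_rot': array([-1.571,  0.002, -1.141]), 'wrist_force': array([ 0.088, -0.5  , -1.189]), 'wrist_torque': array([-0.019,  0.002, -0.026]), 'opening': 0.08782762256284121}
scene 52.91425558245496 313.6808975341571 205.50048315911022 [[-0.861  0.508  0.017]
 [ 0.375  0.659 -0.652]
 [-0.342 -0.555 -0.758]] [ 0.456 -0.154  1.223]
basket [([277.5, 209.4], 0.66)]
handle_seat [([277.7, 192.3], 0.76)]
pocket_a [([271.4, 222.4], 0.89), ([284.9, 189.2], 0.78)]
pocket_b [([271.4, 222.4], 0.89), ([284.9, 189.2], 0.78)]
handle [([328.6, 246.9], 0.66), ([277.8, 191.9], 0.43)]
bottle_out [([340.2, 309.5], 0.89), ([293.6, 276.3], 0.63)]
bottle_in [([271.9, 219.9], 0.7)]
warmer [([257.7, 148.6], 0.83)]
warmer_well []
switch_tip [([288.0, 102.8], 0.54)]
tiers [([375.8, 332.1], 0.65)]
ramekin [([371.5, 284.1], 0.91)]
pacifier_box [([387.9, 341.2], 0.64)]
top 47.670975946678205 319.7536555187774 195.39848411654702 [[ 0.007 -1.    -0.005]
 [-0.997 -0.007 -0.071]
 [ 0.071  0.005 -0.997]] [0.026 0.564 1.363]
basket [([361.0, 189.5], 0.8)]
handle_seat [([359.9, 190.3], 0.56), ([224.7, 195.6], 0.56)]
pocket_a [([374.3, 202.4], 0.67), ([351.2, 174.9], 0.61)]
pocket_b [([374.3, 202.4], 0.67), ([351.2, 174.9], 0.61)]
handle [([304.1, 206.9], 0.56), ([438.0, 200.4], 0.23)]
bottle_out [([248.8, 181.5], 0.8), ([293.6, 173.2], 0.61)]
bottle_in [([352.6, 177.9], 0.67)]
warmer [([436.5, 205.0], 0.94)]
warmer_well [([440.2, 199.4], 0.72)]
switch_tip [([362.5, 188.6], 0.72), ([448.1, 241.3], 0.43)]
tiers [([228.6, 194.9], 0.79)]
ramekin [([255.7, 210.2], 0.74), ([226.1, 195.4], 0.53)]
pacifier_box [([200.2, 185.6], 0.56), ([346.8, 175.8], 0.44)]
```

```bash
python3 - <<'E'
import cv2
a=cv2.imread("pics/scene0.png");cv2.imwrite("pics/scene0c.png",cv2.resize(a[60:400,200:480],None,fx=1.75,fy=1.75,interpolation=cv2.INTER_CUBIC))
a=cv2.imread("pics/top0.png");cv2.imwrite("pics/top0c.png",cv2.resize(a[120:270,160:500],None,fx=2.3,fy=2.3,interpolation=cv2.INTER_CUBIC))
E
```

```text
(no output)
```

View pics/scene0c.png

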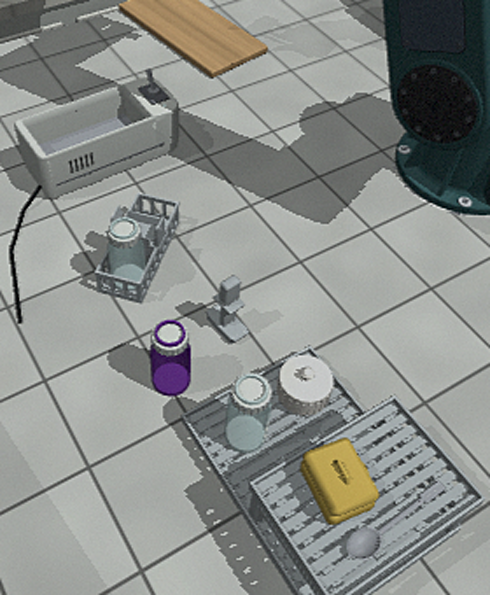

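View pics/top0c.png

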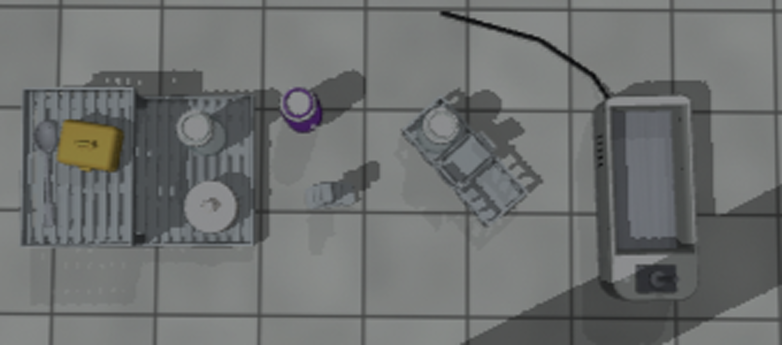

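```bash
cat >> h.py <<'E'
np.set_printoptions(precision=4,suppress=True)
E
python3 - <<'E'
from h import *
fs=cam("scene");ft=cam("top")
np.save("cal.npy",np.array([fs,ft],dtype=object),allow_pickle=True)
P={"seat":((277.7,192.3),(359.9,190.3),.056),"basket":((277.5,209.4),(361,189.5),0),"pk1":((271.4,222.4),(351.2,174.9),.005),"pk2":((284.9,189.2),(374.3,202.4),.005),"bin":((271.9,219.9),(352.6,177.9),.005),
"handle":((328.6,246.9),(304.1,206.9),0),"bout":((340.2,309.5),(248.8,181.5),.024),"warmer":((257.7,148.6),(436.5,205),0),"tip":((288,102.8),(448.1,241.3),.132),"ram":((371.5,284.1),(255.7,210.2),.024),"tiers":((375.8,332.1),(228.6,194.9),0),"well":((0,0),(440.2,199.4),.04)}
for k,(a,b,z) in P.items(): print(k,*tri(fs,a,ft,b),atz(fs,a,z),atz(ft,b,z))
save(ft,"b_t",(330,150,70,70),8);save(fs,"b_s",(240,150,80,90),6.5)
save(ft,"o_t",(225,150,100,75),8);save(fs,"o_s",(280,230,110,90),7)
E
```

```text
seat [ 0.5801 -0.0917  0.0561] 0.0065594474811919885 [ 0.5827 -0.0937  0.056 ] [ 0.5773 -0.09    0.056 ]
basket [ 0.5853 -0.0991 -0.0161] 0.0011505877420915512 [ 0.5903 -0.0863  0.    ] [ 0.5844 -0.0981  0.    ]
pk1 [ 0.6259 -0.0651 -0.0091] 0.011383587392823885 [ 0.6256 -0.0512  0.005 ] [ 0.6292 -0.0673  0.005 ]
pk2 [ 0.5428 -0.1375  0.006 ] 0.003569221196766499 [ 0.5409 -0.1373  0.005 ] [ 0.5444 -0.1386  0.005 ]
bin [ 0.6188 -0.071  -0.0098] 0.006299503873264951 [ 0.6208 -0.0579  0.005 ] [ 0.6199 -0.0716  0.005 ]
handle [ 0.5306  0.0778 -0.012 ] 0.0019606908758716423 [0.5362 0.084  0.    ] [0.5292 0.0779 0.    ]
bout [0.6067 0.2465 0.0181] 0.0037238435095416603 [0.6101 0.2476 0.024 ] [0.6047 0.2467 0.024 ]
warmer [ 0.5356 -0.329   0.0044] 0.004792571970352864 [ 0.5319 -0.3321  0.    ] [ 0.5379 -0.3313  0.    ]
tip [ 0.428  -0.3274  0.1329] 0.005173838439339189 [ 0.4254 -0.3268  0.132 ] [ 0.4301 -0.3291  0.132 ]
ram [0.5153 0.2269 0.0176] 0.005545032656264689 [0.516  0.2312 0.024 ] [0.5171 0.2241 0.024 ]
tiers [ 0.5638  0.3159 -0.0083] 0.004682278356260396 [0.5651 0.3197 0.    ] [0.5649 0.3125 0.    ]
well [ 0.732  -0.1764  0.5702] 0.4277712593315014 [ 1.115  -1.7422  0.04  ] [ 0.5527 -0.3325  0.04  ]
```

View pics/b_t.png

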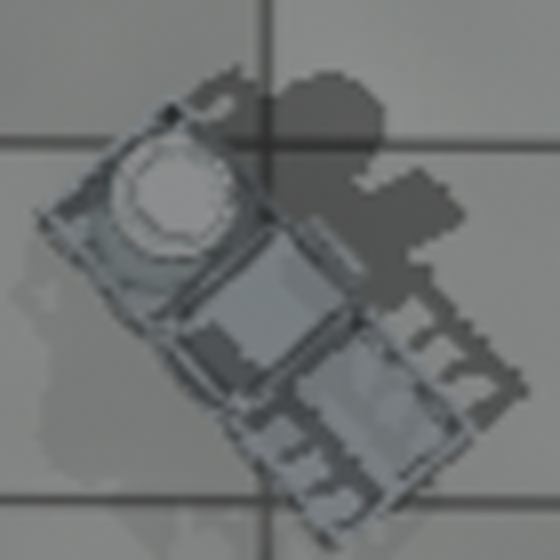

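View pics/b_s.png

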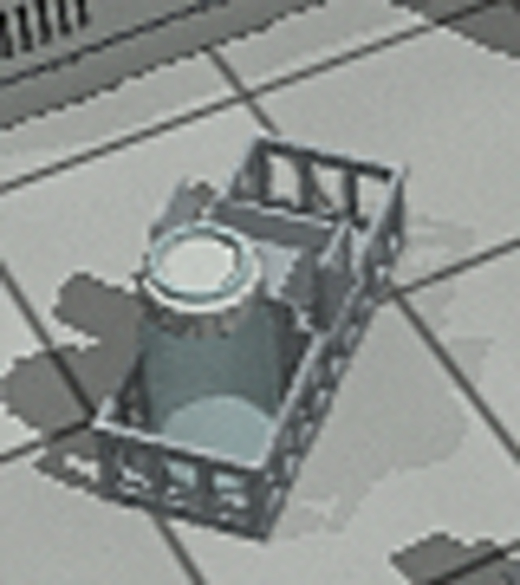

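View pics/o_t.png

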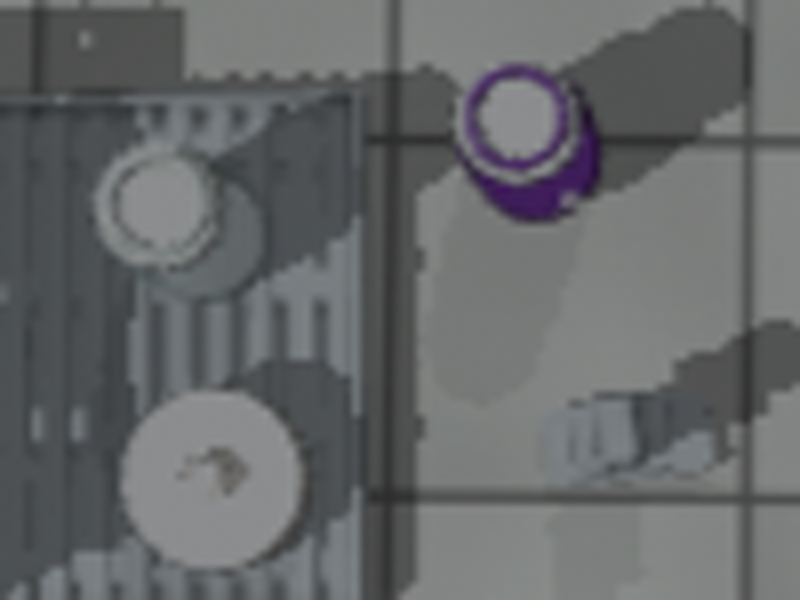

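View pics/o_s.png

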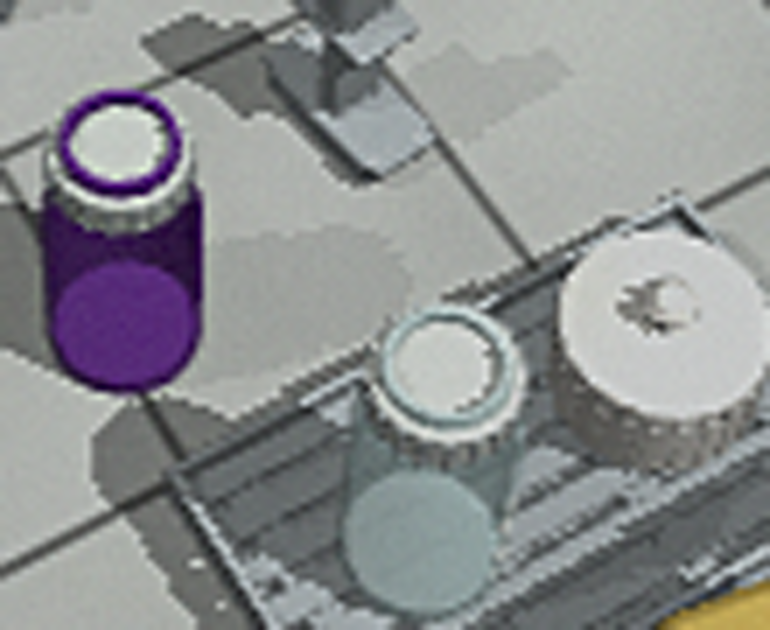

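```bash
cat >> h.py <<'E'
from scipy.optimize import least_squares
def fitpose(obs,x0):
    # obs: list of (frame, local xyz, uv) ; x,y,yaw with base z=0
    def r(p):
        c,s=np.cos(p[2]),np.sin(p[2]);o=[]
        for f,X,uv in obs:
            W=np.array([p[0]+c*X[0]-s*X[1],p[1]+s*X[0]+c*X[1],X[2]]);o+=list(proj(f,W)-uv)
        return np.array(o)
    S=least_squares(r,x0); return S.x,r(S.x).reshape(-1,2)
E
python3 - <<'E'
from h import *
fs,ft=np.load("cal.npy",allow_pickle=True)
a,b=.085,.034
# +x end away from bottle
T=[((-a,-b),(335.2,177.5)),((-a,b),(351.2,164)),((a,-b),(371.9,218.1)),((a,b),(388.7,204.4))]
S=[((-a,b),(254.6,215.4)),((-a,-b),(281.5,222)),((a,-b),(301.8,176.9)),((a,b),(280.8,172.3))]
t=[(ft,(*x,.046),u) for x,u in T];s=[(fs,(*x,.046),u) for x,u in S]
for o in (t,s,t+s):
    for y0 in (2.3,-.8):
        x,r=fitpose(o,[.585,-.1,y0]); print(x,abs(r).max());
    
print(r)
print("ring",tri(fs,(344.3,282.1),ft,(245,175.9)),atz(fs,(344.3,282.1),.136),atz(ft,(245,175.9),.134))
save(ft,"h_t",(285,190,40,30),18);save(fs,"h_s",(305,210,50,50),12);save(fs,"w_s",(205,95,100,85),7.5);save(ft,"w_t",(415,155,60,100),6)
E
```

```text
[ 0.5763 -0.0962  3.8783] 1.5532056822382856
[ 0.5763 -0.0962 -2.4048] 1.553203342857529
[ 0.5781 -0.0895  3.8675] 1.7670681802668753
[ 0.5781 -0.0895 -2.4157] 1.76706816732937
[ 0.577  -0.0933  3.8731] 2.7444791070820145
[ 0.577  -0.0933 -2.41  ] 2.744479052931979
[[-1.7888 -0.4398]
 [-0.9155 -1.8309]
 [-0.6372  1.3597]
 [-0.5271 -0.0297]
 [ 0.3146 -0.3027]
 [-0.8284 -0.1249]
 [ 1.0319 -1.7539]
 [-1.4912 -2.7445]]
ring (array([0.608 , 0.2419, 0.1295]), np.float64(0.004547559387498562)) [0.6088 0.2462 0.136 ] [0.6093 0.2397 0.134 ]
```

View pics/h_t.png

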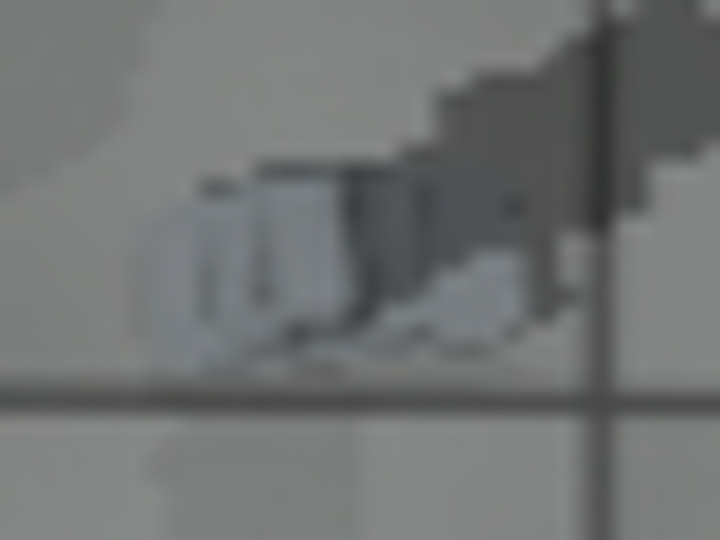

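View pics/h_s.png

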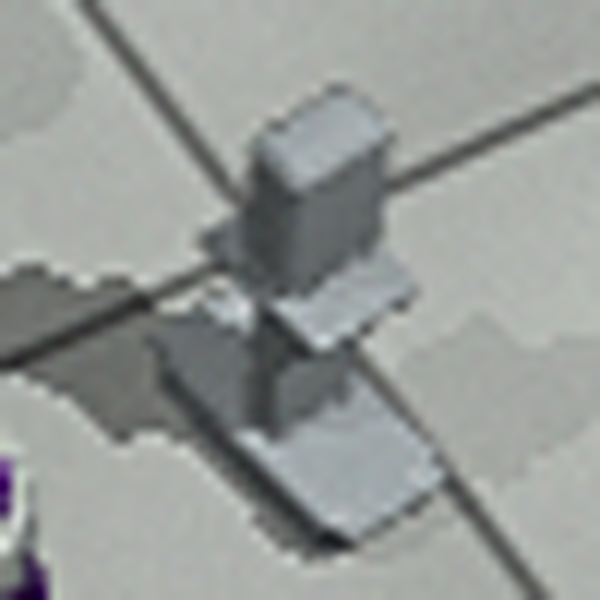

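View pics/w_s.png

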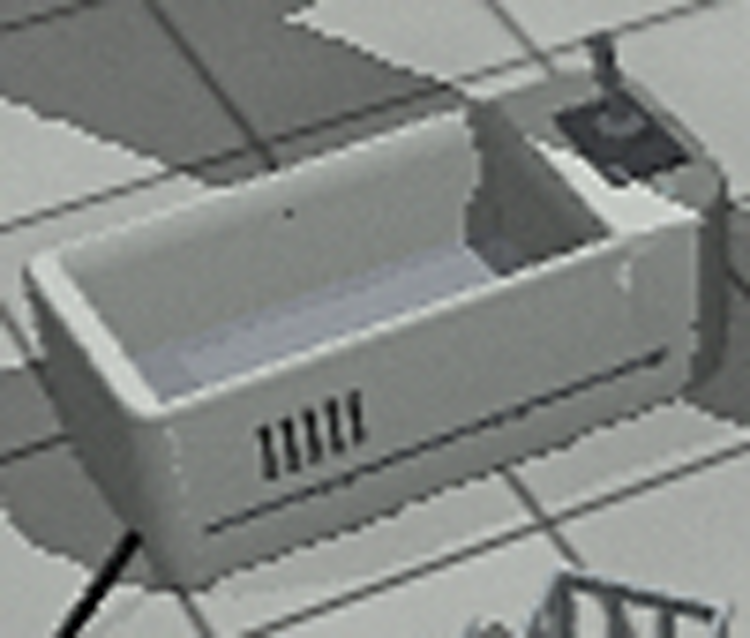

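View pics/w_t.png

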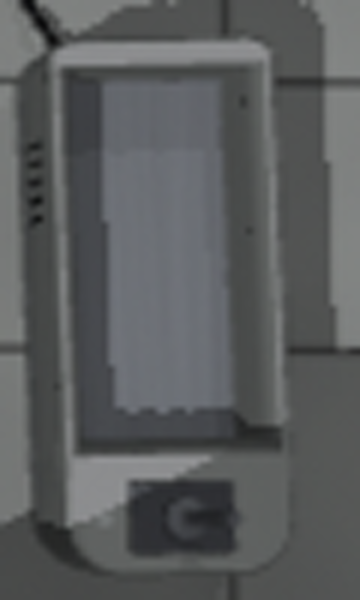

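```bash
python3 - <<'E'
from h import *
fs,ft=np.load("cal.npy",allow_pickle=True)
print(atz(fs,(327.2,229.8),0),atz(ft,(318.3,212.2),0))
# crossings: top b_t (267,145),(267,500); scene b_s (245,97),(400,293)
for u in((267,145),(267,500)): print("t",atz(ft,(330+u[0]/8,150+u[1]/8),0))
for u in((245,97),(400,293),(92,425)): print("s",atz(fs,(240+u[0]/6.5,150+u[1]/6.5),0))
print(np.array(fs['R']).T@-np.array(fs['t']),np.array(ft['R']).T@-np.array(ft['t']))
E
```

```text
[0.5113 0.0373 0.    ] [0.5131 0.0338 0.    ]
t [ 0.6512 -0.1054  0.    ]
t [ 0.5132 -0.1054  0.    ]
s [ 0.5118 -0.2381  0.    ]
s [ 0.5096 -0.0995  0.    ]
s [ 0.6528 -0.0983  0.    ]
[0.8691 0.5492 0.8183] [0.4655 0.0223 1.3995]
```

```bash
cat >> h.py <<'E'
def togo(x,y,z,yaw=None):
    "cm deltas along current tool axes, + turn"
    s=arm.observe();p=s["position"];ya=s["tool_rot"][2]
    d=np.array([x,y,z])-p
    print("t%.2f"%s["clock"],"pos",p,"yaw %.4f"%ya,"go cm x %.2f y %.2f z %.2f"%(100*(d[0]*np.cos(ya)+d[1]*np.sin(ya)),-100*d[2],100*(-d[0]*np.sin(ya)+d[1]*np.cos(ya))),"turn %.3f"%(0 if yaw is None else ya-yaw),"F",s["wrist_force"],"op %.4f"%s["opening"], "tilt",s["tool_rot"][:2])
E
python3 -m handwheel '[[8.78,0,-2,0,-0.15],[8.78,0,-2,0,-0.15],[8.78,-2,0,4.5,0],[8.78,-2,0,4.5,0],[8.78,-2,0,4.5,0]]'
python3 -m handwheel '[[8.78,-2,0,4.5,0],[8.78,-2,0,4.5,0],[8.78,-2,0,4.5,0],[8.78,-2,0,4.5,0],[8.78,-2,0,4.5,0]]'
python3 -c "
from h import *
togo(.607,.2425,.22)"
```

```text
clock: 2.0
position: [0.311, -0.4094, 0.2627]
tool_rot: [-1.571, -0.0, -0.842]
wrist_force: [1.2, -0.6, 1.2]
opening: 0.0877
clock: 2.5
position: [0.4121, -0.1844, 0.263]
tool_rot: [-1.57, -0.001, -0.841]
wrist_force: [0.5, 0.1, 0.6]
opening: 0.088
t2.50 pos [ 0.4121 -0.1844  0.263 ] yaw -0.8415 go cm x -18.84 y 4.30 z 42.98 turn 0.000 F [0.5316 0.0781 0.6016] op 0.0880 tilt [-1.5705 -0.0008]
```

```bash
python3 -m handwheel '[[8.78,-2,0,4.5,0],[8.78,-2,0,4.5,0],[8.78,-2,0,4.5,0],[8.78,-2,0,4.5,0],[8.78,-2,0,4.5,0]]'
python3 -m handwheel '[[8.78,-2,1,4.3,0],[8.78,-2,1,4.3,0],[8.78,-2,1,4.3,0],[8.78,-2,0.5,4.2,0],[8.78,0,0,0,0]]'
python3 - <<'E'
from h import *
fs=cam("scene");ft=cam("top")
togo(.607,.2425,.22)
save(fs,"g1s",(290,190,150,130),5);save(ft,"g1t",(190,110,120,110),5)
p=arm.observe()["position"]; print(proj(fs,p),proj(ft,p))
E
```

```text
clock: 3.0
position: [0.5132, 0.0405, 0.2629]
tool_rot: [-1.57, -0.001, -0.841]
wrist_force: [0.4, -0.4, 0.1]
opening: 0.0875
clock: 3.5
position: [0.5881, 0.2171, 0.2265]
tool_rot: [-1.569, 0.001, -0.837]
wrist_force: [-0.2, -0.8, 0.2]
opening: 0.0874
t3.60 pos [0.5865 0.2128 0.2271] yaw -0.8388 go cm x -0.84 y 0.71 z 3.51 turn 0.000 F [-0.2932 -0.6981 -0.9133] op 0.0879 tilt [-1.5719  0.0003]
[348.136  237.2826] [249.0981 180.5867]
```

View pics/g1s.png

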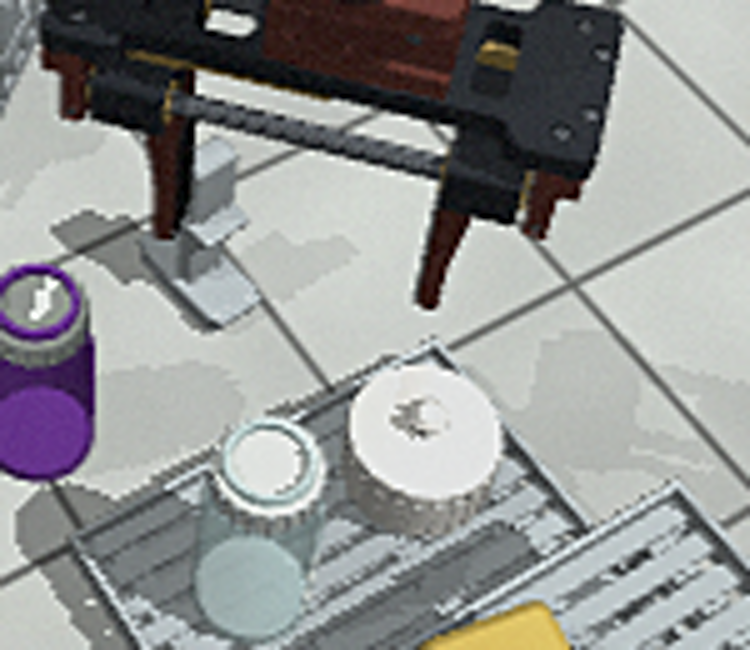

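View pics/g1t.png

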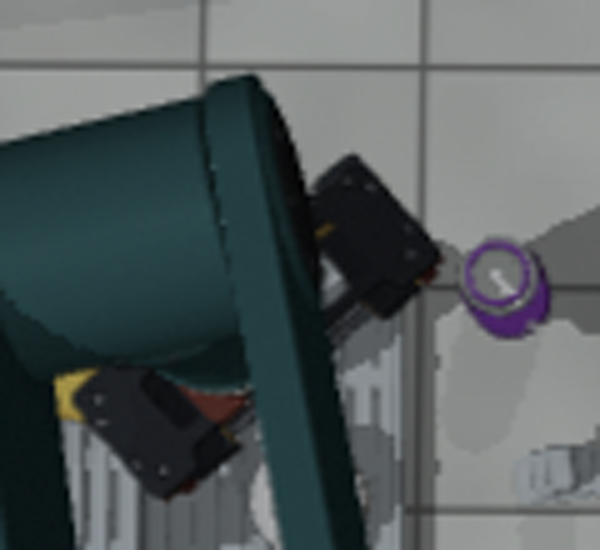

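```bash
python3 - <<'E'
from h import *
fs=cam("scene")
p=arm.observe()["position"];print(p); y=-.839;d=np.array([np.cos(y),np.sin(y),0])
im=np.ascontiguousarray(fs["frame"][:,:,::-1])
im=cv2.resize(im[190:320,290:440],None,fx=5,fy=5,interpolation=cv2.INTER_CUBIC)
for k in(-.054,-.044,0,.044,.054):
    for dz in (0,.02):
        u=(proj(fs,p+k*d+[0,0,dz])-[290,190]+.5)*5-.5; print(k,dz,u); cv2.circle(im,tuple(int(v) for v in u),3,(0,255,0),1)
cv2.imwrite("pics/g2s.png",im)
E
```

```text
[0.5863 0.2117 0.2274]
-0.054 0 [437.1836 273.7038]
-0.054 0.02 [444.9323 240.7966]
-0.044 0 [409.9153 266.5708]
-0.044 0.02 [417.0606 233.5968]
0 0 [291.5685 235.6128]
0 0.02 [296.1304 202.3577]
0.044 0 [175.819  205.3342]
0.044 0.02 [177.9096 171.8186]
0.054 0 [149.8657 198.5451]
0.054 0.02 [151.4097 164.9731]
```

View pics/g2s.png

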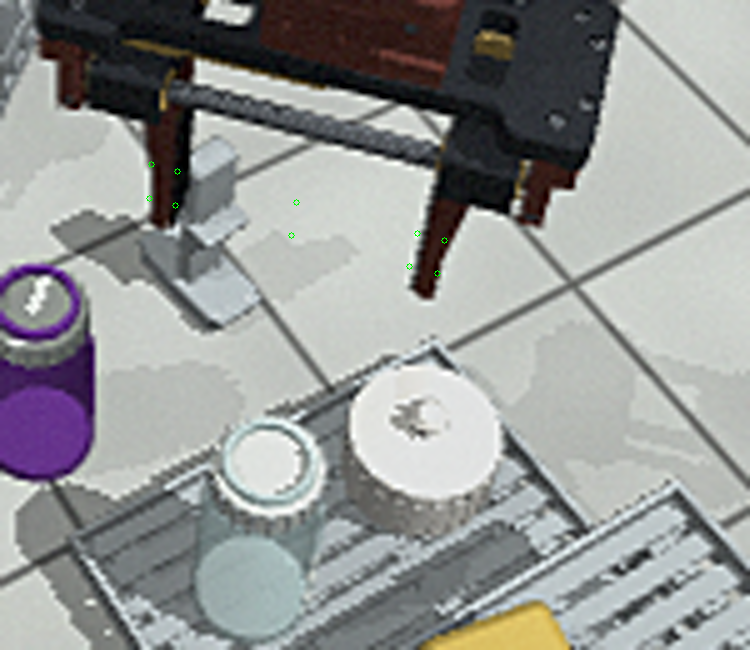

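```bash
python3 -m handwheel '[[8.78,-0.8,0.6,3.4,0],[8.78,0,0,0,0],[8.78,0,0,0,0]]'
python3 - <<'E'
from h import *
fs=cam("scene")
togo(.6075,.2415,.2)
y=-.839;d=np.array([np.cos(y),np.sin(y),0]);p=arm.observe()["position"]
im=cv2.resize(fs["frame"][190:320,290:440,::-1],None,fx=5,fy=5,interpolation=cv2.INTER_CUBIC)
for k in(-.05,0,.05):
    for dz in (0,-.12):
        u=(proj(fs,p+k*d+[0,0,dz])-[290,190]+.5)*5-.5; print(k,dz,u); cv2.circle(im,tuple(int(v) for v in u),3,(0,255,0),1)
cv2.imwrite("pics/g3s.png",im)
E
```

```text
clock: 3.95
position: [0.6065, 0.2393, 0.2219]
tool_rot: [-1.572, -0.0, -0.842]
wrist_force: [0.1, 0.0, 0.0]
opening: 0.0875
t4.00 pos [0.6062 0.2391 0.222 ] yaw -0.8420 go cm x -0.10 y 2.20 z 0.25 turn 0.000 F [-0.0387 -0.0109 -0.1161] op 0.0873 tilt [-1.5716 -0.0001]
-0.05 0 [424.4385 358.5126]
-0.05 -0.12 [384.5998 524.1927]
0 0 [286.3983 321.264 ]
0 -0.12 [262.6107 489.2527]
0.05 0 [151.8806 284.9658]
0.05 -0.12 [143.3867 455.1048]
```

View pics/g3s.png

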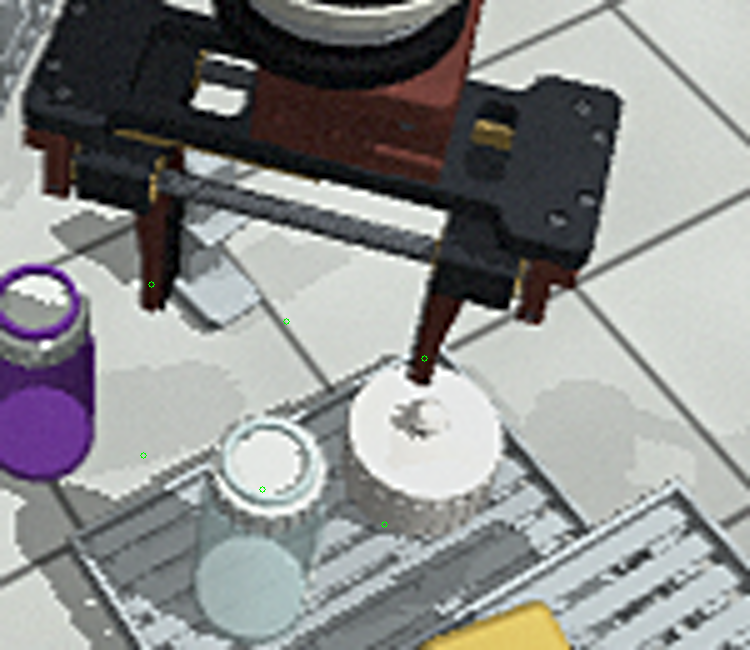

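```bash
python3 -m handwheel '[[8.78,0,4,0.1,0],[8.78,0,4,0.1,0],[8.78,0,3.3,0,0],[8.78,0,0,0,0],[8.78,0,0,0,0]]' 12
python3 -c "
from h import *
f=cam('scene');save(f,'g4s',(290,190,150,130),5);togo(.607,.2415,.108)"
```

```text
clock: 4.5
position: [0.6079, 0.241, 0.1093]
tool_rot: [-1.572, 0.0, -0.842]
wrist_force: [-0.2, 1.0, 0.0]
opening: 0.0879
t4.55 pos [0.6092 0.2415 0.1106] yaw -0.8418 go cm x -0.14 y 0.26 z -0.17 turn 0.000 F [-0.3107  0.1552  1.3815] op 0.0876 tilt [-1.5689 -0.0009]
```

View pics/g4s.png

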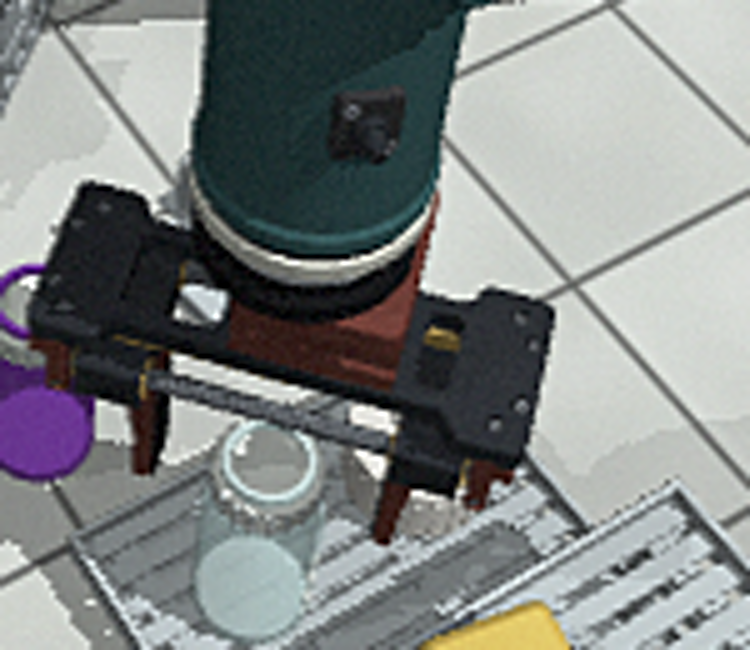

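```bash
python3 -m handwheel '[[4.2,0,0,0,0],[4.2,0,0,0,0],[4.2,0,0,0,0],[4.2,0,0,0,0],[4.2,0,0,0,0]]' 15
python3 -m handwheel '[[4.2,0,0,0,0],[4.2,0,-2,0,0],[4.2,0,-2,0,0],[4.2,0,-3,0,0],[4.2,0,0,0,0]]' 15
python3 -c "
from h import *
f=cam('scene');save(f,'g5s',(290,170,150,130),5);togo(.607,.2415,.108)"
```

```text
clock: 5.05
position: [0.6083, 0.2421, 0.109]
tool_rot: [-1.57, -0.0, -0.841]
wrist_force: [0.1, 0.3, -0.5]
opening: 0.0511
clock: 5.55
position: [0.6109, 0.2428, 0.1826]
tool_rot: [-1.564, -0.003, -0.841]
wrist_force: [0.3, 0.3, -0.6]
opening: 0.0446
t5.60 pos [0.6097 0.2425 0.1805] yaw -0.8409 go cm x -0.11 y 7.25 z -0.27 turn 0.000 F [-0.0924  0.0188 -1.3105] op 0.0448 tilt [-1.567  -0.0017]
```

View pics/g5s.png

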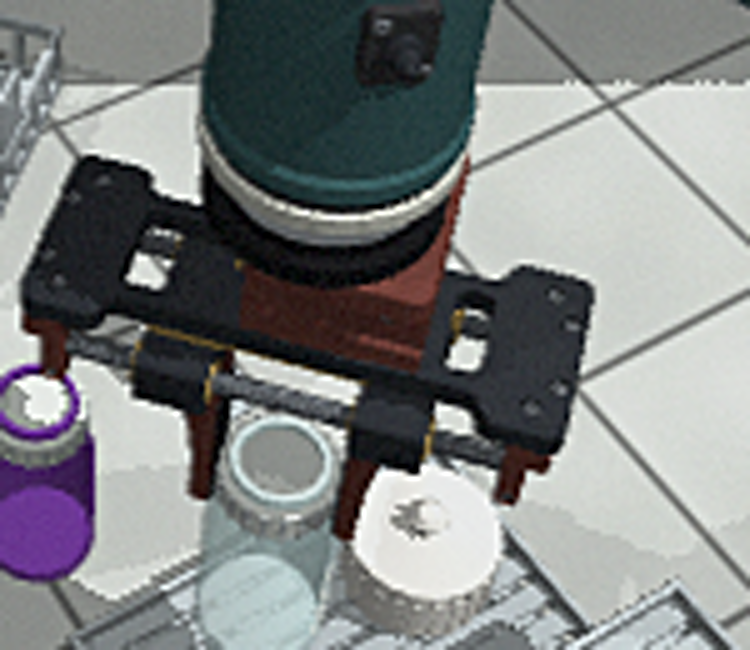

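```bash
python3 -m handwheel '[[4.2,0,-3,0,0],[4.2,0,-3,0,0],[4.2,1.5,0,-2,0],[4.2,2.5,0,-3.3,0],[4.2,2.5,0,-3.3,0]]' 15
python3 -m handwheel '[[4.2,2.5,0,-3.3,0],[4.2,2.5,0,-3.3,0],[4.2,2.5,0,-3.3,0],[4.2,2.5,0,-3.3,0],[4.2,2.5,0,-3.3,0]]' 15
python3 -m handwheel '[[4.2,2.5,0,-3.3,0],[4.2,2,0,-2.5,0],[4.2,1.5,0,-1.5,0],[4.2,0,0,0,0],[4.2,0,0,0,0]]' 15
python3 -c "
from h import *
f=cam('scene');save(f,'p1s',(220,80,150,150),4);f=cam('top');save(f,'p1t',(310,110,120,120),4);togo(.5386,-.1277,.153,-.837)"
```

```text
clock: 6.1
position: [0.5863, 0.1355, 0.2369]
tool_rot: [-1.573, 0.001, -0.839]
wrist_force: [1.5, -0.3, -1.3]
opening: 0.0447
clock: 6.6
position: [0.5463, -0.0682, 0.2369]
tool_rot: [-1.572, 0.002, -0.841]
wrist_force: [0.3, -0.8, -1.6]
opening: 0.0446
clock: 7.1
position: [0.5327, -0.16, 0.2373]
tool_rot: [-1.571, 0.003, -0.842]
wrist_force: [-0.5, 0.3, -1.2]
opening: 0.0446
t7.20 pos [ 0.533  -0.1592  0.2378] yaw -0.8405 go cm x -1.97 y 8.48 z 2.52 turn -0.003 F [-0.7967  0.7129 -1.2212] op 0.0444 tilt [-1.5711  0.002 ]
```

View pics/p1s.png

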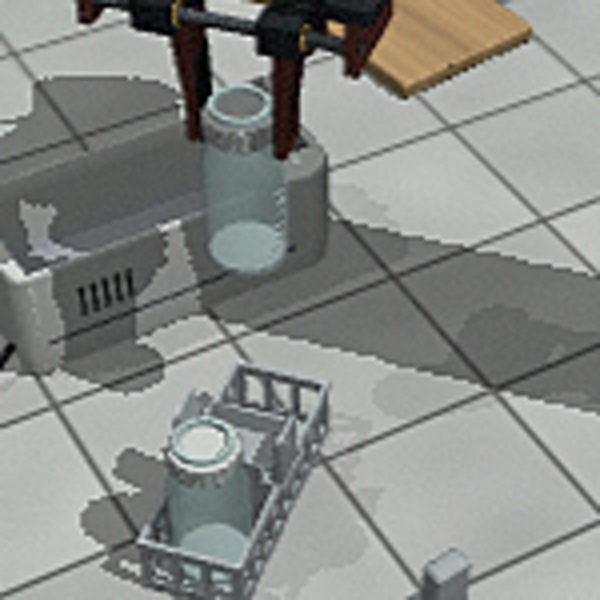

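View pics/p1t.png

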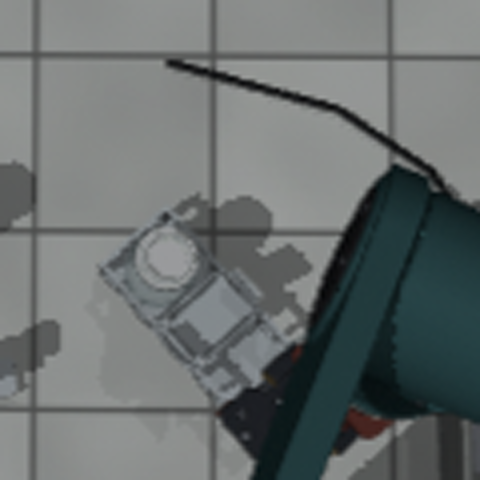

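```bash
python3 -m handwheel '[[4.2,-1,3,1.3,0],[4.2,-1,3,1.2,0],[4.2,0,2,0,0],[4.2,0,0,0,0],[4.2,0,0,0,0]]' 15
python3 - <<'E'
from h import *
f=cam('scene')
for k in (0,):
  s=arm.observe();p=s["position"]
togo(.5386,-.1277,.153,-.837)
im=cv2.resize(f["frame"][100:240,220:340,::-1],None,fx=5,fy=5,interpolation=cv2.INTER_CUBIC)
for z in(p[2]-.085,p[2]+.025,.046,.005):
    u=(proj(f,[p[0],p[1],z])-[220,100]+.5)*5-.5; cv2.circle(im,tuple(int(v) for v in u),3,(0,255,0),1);print(z,u)
cv2.imwrite("pics/p2s.png",im)
E
```

```text
clock: 7.7
position: [0.5388, -0.1279, 0.1588]
tool_rot: [-1.571, 0.001, -0.84]
wrist_force: [0.1, -0.7, -0.9]
opening: 0.0445
t7.75 pos [ 0.5396 -0.1285  0.1596] yaw -0.8401 go cm x -0.12 y 0.66 z -0.02 turn -0.003 F [ 1.0426  0.4819 -0.6564] op 0.0442 tilt [-1.5701 -0.001 ]
0.07456328610949096 [331.7562 367.1014]
0.18456328610949096 [323.6658 204.4585]
0.046 [333.6517 405.2063]
0.005 [336.2427 457.2939]
```

View pics/p2s.png

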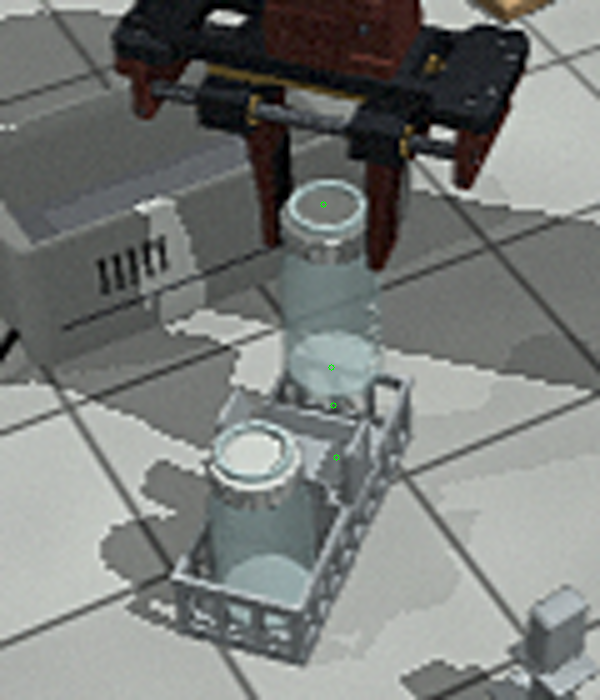

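```bash
python3 -m handwheel '[[4.2,-0.15,2.2,0.15,0],[4.2,0,0,0,0],[4.2,0,0,0,0]]' 15
python3 - <<'E'
from h import *
f=cam('scene')
togo(.539,-.1262,.153,-.837)
save(f,"p3s",(250,140,70,80),8)
f=cam('top');save(f,"p3t",(330,150,70,70),8)
E
```

```text
clock: 8.05
position: [0.5392, -0.1268, 0.1376]
tool_rot: [-1.57, -0.001, -0.841]
wrist_force: [1.2, -1.0, -0.2]
opening: 0.0446
t8.10 pos [ 0.5396 -0.127   0.1379] yaw -0.8411 go cm x -0.10 y -1.51 z 0.01 turn -0.004 F [ 0.3005 -0.089  -0.8581] op 0.0447 tilt [-1.57   -0.0013]
```

View pics/p3s.png

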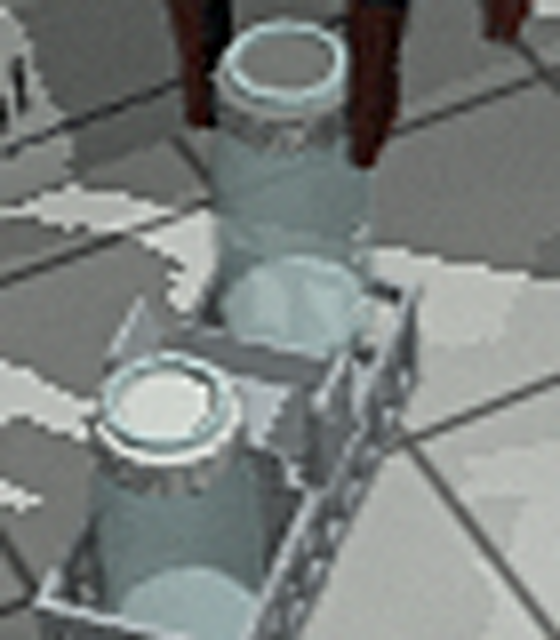

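View pics/p3t.png

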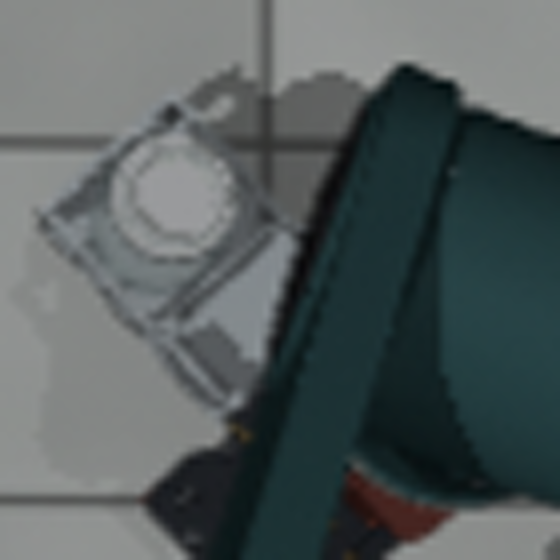

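```bash
python3 - <<'E'
from h import *
fs,ft=np.load("cal.npy",allow_pickle=True)
for f,n,(x,y,w,h),poses in((fs,"ov_s",(248,162,60,75),((.5781,-.0895,-2.4157),(.577,-.0933,-2.41))),(ft,"ov_t",(330,158,64,64),((.5763,-.0962,-2.4048),(.577,-.0933,-2.41)))):
    im=cv2.resize(f["frame"][y:y+h,x:x+w,::-1],None,fx=8,fy=8,interpolation=cv2.INTER_CUBIC)
    for p,col in zip(poses,((0,255,0),(0,0,255))):
        c,s=np.cos(p[2]),np.sin(p[2])
        for z,hx,hy in((.046,.085,.034),(0,.085,.034)):
            q=[(proj(f,[p[0]+c*a-s*b,p[1]+s*a+c*b,z])-[x,y]+.5)*8-.5 for a,b in((-hx,-hy),(hx,-hy),(hx,hy),(-hx,hy))]
            cv2.polylines(im,[np.int32(q)],True,col,1)
    cv2.imwrite("pics/"+n+".png",im)
E
```

```text
(no output)
```

View pics/ov_s.png

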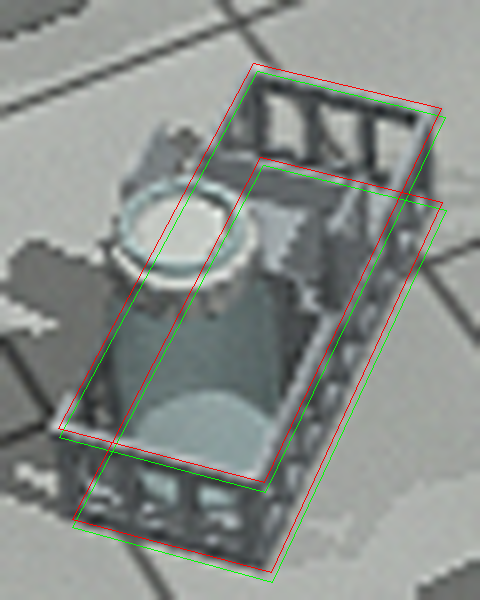

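View pics/ov_t.png

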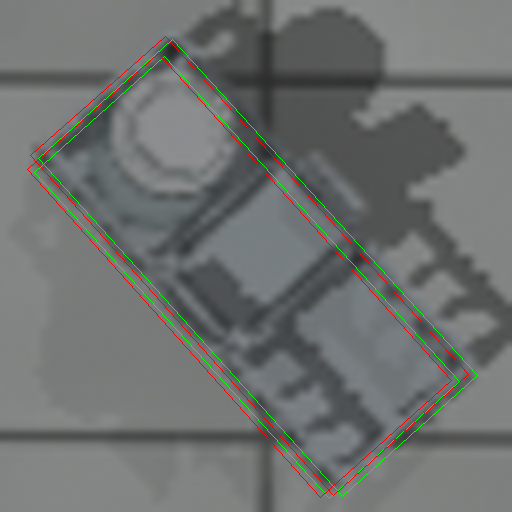

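```bash
python3 - <<'E'
from h import *
fs,ft=np.load("cal.npy",allow_pickle=True)
a,b=.085,.034
px=lambda u:((u[0]+.5)/8-.5+248,(u[1]+.5)/8-.5+162)
L=[((a,b,.046),(258,72)),((a,-b,.046),(438,113)),((-a,-b,.046),(262,472)),((-a,b,.046),(58,422)),((-a,-b,0),(265,570)),((-a,b,0),(70,517)),((a,-b,0),(434,203))]
o=[(fs,X,px(u)) for X,u in L]
x,r=fitpose(o,[.577,-.09,-2.41]);print(x);print(r)
ptx=lambda u:((u[0]+.5)/8-.5+330,(u[1]+.5)/8-.5+158)
L=[((a,b,.046),(470,370)),((a,-b,.046),(333,488)),((-a,-b,.046),(38,160)),((-a,b,.046),(170,46))]
o2=[(ft,X,ptx(u)) for X,u in L]
x,r=fitpose(o2,[.577,-.09,-2.41]);print(x);print(r)
x,r=fitpose(o+o2,[.577,-.09,-2.41]);print(x);print(r)
E
```

```text
[ 0.5774 -0.0944 -2.415 ]
[[-0.6614 -1.2047]
 [ 0.3095 -0.6609]
 [-0.1882  1.0814]
 [-0.3732  0.4603]
 [ 0.2807  0.1205]
 [-0.171  -0.0331]
 [ 0.876  -0.2425]]
[ 0.5768 -0.0944 -2.4039]
[[ 0.3147  0.4326]
 [ 0.6243  0.8755]
 [-0.6139 -0.2951]
 [-0.3328 -1.0394]]
[ 0.5772 -0.0944 -2.4115]
[[-0.7419 -1.23  ]
 [ 0.2544 -0.7444]
 [-0.0217  1.0385]
 [-0.2437  0.4874]
 [ 0.4415  0.0779]
 [-0.0457 -0.0064]
 [ 0.8226 -0.3256]
 [ 0.2277  0.5049]
 [ 0.4205  0.8183]
 [-0.4945 -0.6364]
 [-0.0997 -1.2517]]
```

```bash
python3 -m handwheel '[[4.2,0,0.7,0.15,0],[4.2,0,0.5,0,0],[4.2,0,0.3,0,0],[4.2,0,0,0,0]]' 15
python3 - <<'E'
from h import *
f=cam('scene')
togo(.539,-.1262,.153,-.837)
save(f,"p4s",(250,140,70,80),8)
E
```

```text
clock: 8.55
position: [0.5395, -0.1254, 0.121]
tool_rot: [-1.571, 0.001, -0.841]
wrist_force: [-0.3, -0.6, -1.5]
opening: 0.0445
t8.60 pos [ 0.5397 -0.1255  0.1213] yaw -0.8410 go cm x 0.00 y -3.17 z -0.10 turn -0.004 F [-0.0613 -0.2504 -1.135 ] op 0.0449 tilt [-1.5711  0.0009]
```

View pics/p4s.png

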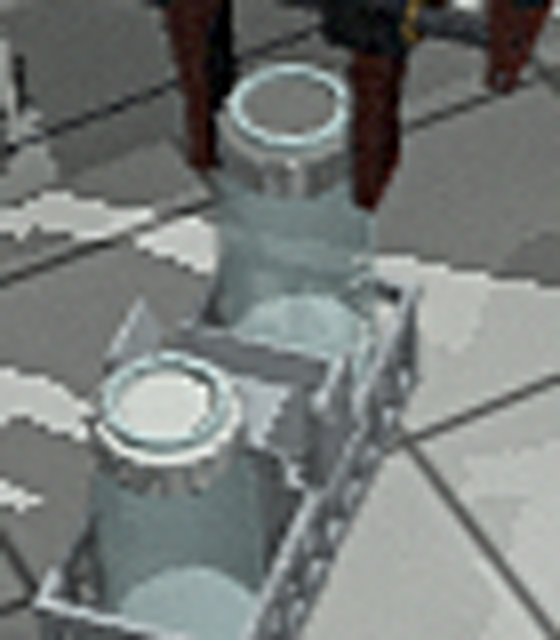

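```bash
python3 -m handwheel '[[4.2,0,1,0,0],[4.2,0,1,0,0],[4.2,0,0.6,0,0],[4.2,0,0,0,0]]' 15
python3 -m handwheel '[[4.2,0,0.2,0,0],[4.2,0,0.2,0,0],[4.2,0,0.1,0,0],[4.2,0,0,0,0]]' 15
python3 - <<'E'
from h import *
f=cam('scene')
togo(.539,-.1262,.153,-.837)
save(f,"p5s",(250,140,70,80),8)
E
```

```text
clock: 9.0
position: [0.5392, -0.1254, 0.0943]
tool_rot: [-1.572, 0.002, -0.841]
wrist_force: [0.0, 0.1, -0.2]
opening: 0.0445
clock: 9.4
position: [0.5399, -0.1256, 0.0907]
tool_rot: [-1.571, 0.0, -0.841]
wrist_force: [0.4, 0.2, -2.0]
opening: 0.045
t9.45 pos [ 0.54   -0.1256  0.0908] yaw -0.8410 go cm x -0.03 y -6.22 z -0.11 turn -0.004 F [-0.5518 -0.2254 -1.5645] op 0.0447 tilt [-1.5707 -0.    ]
```

View pics/p5s.png

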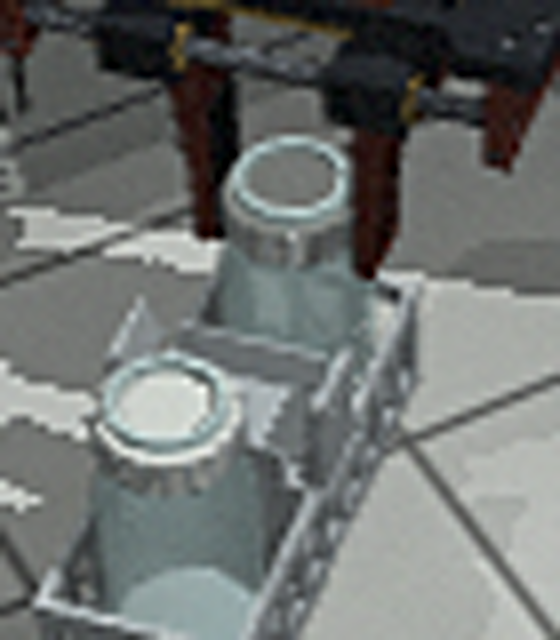

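```bash
python3 -m handwheel '[[4.2,0,0.1,0,0],[4.2,0,0.1,0,0],[4.2,0,0,0,0]]' 15
python3 -c "
from h import *
togo(.539,-.1262,.153,-.837)"
```

```text
clock: 9.75
position: [0.5402, -0.1256, 0.0888]
tool_rot: [-1.57, -0.0, -0.841]
wrist_force: [0.1, 1.2, 0.8]
opening: 0.0445
t9.75 pos [ 0.5402 -0.1256  0.0888] yaw -0.8410 go cm x -0.04 y -6.42 z -0.13 turn -0.004 F [0.0809 1.1994 0.7964] op 0.0445 tilt [-1.5705 -0.0002]
```

```bash
python3 -m handwheel '[[5,0,0,0,0],[5.5,0,0,0,0],[6.5,0,0,0,0],[8,0,0,0,0],[8,0,-1,0,0]]' 15
python3 -m handwheel '[[8.5,0,-3,0,0],[8.5,0,-4,0,0],[8.5,0,-4,0,0],[8.5,-2,0,2,0],[8.5,-3,0,3,0]]' 15
python3 -m handwheel '[[8.5,-3,0,3,0],[8.5,-3,0,3,0],[8.5,-3,0,3,0],[8.5,-3,0,3,0],[8.5,0,0,0,0]]' 15
python3 - <<'E'
from h import *
f=cam('scene');save(f,"q1s",(245,150,100,110),6)
f2=cam('top');save(f2,"q1t",(280,150,120,80),6)
togo(.5306,.08,.17,-1.5)
E
```

```text
clock: 10.25
position: [0.5389, -0.1253, 0.0979]
tool_rot: [-1.572, 0.002, -0.841]
wrist_force: [0.6, 0.5, 0.0]
opening: 0.0758
clock: 10.75
position: [0.5456, -0.0563, 0.2114]
tool_rot: [-1.568, -0.005, -0.844]
wrist_force: [0.3, -0.5, 0.7]
opening: 0.085
clock: 11.25
position: [0.5533, 0.119, 0.2095]
tool_rot: [-1.569, 0.001, -0.837]
wrist_force: [-0.1, -1.0, 0.9]
opening: 0.085
t11.35 pos [0.5533 0.1151 0.2092] yaw -0.8385 go cm x 1.09 y 3.92 z -4.03 turn 0.662 F [-0.9186 -0.5521  0.03  ] op 0.0849 tilt [-1.5707 -0.0006]
```

View pics/q1s.png

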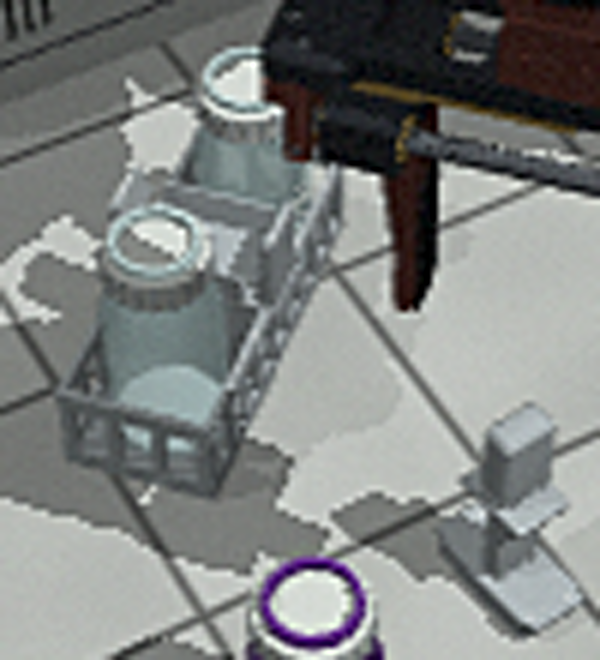

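View pics/q1t.png

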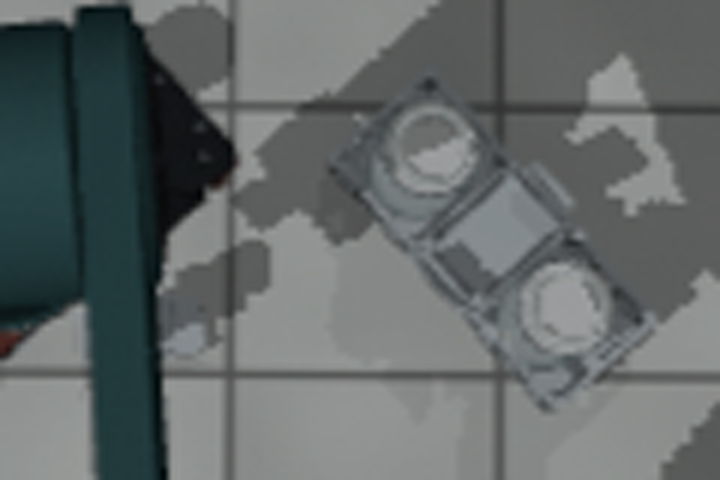

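```bash
python3 - <<'E'
from h import *
fs,ft=np.load("cal.npy",allow_pickle=True)
px=lambda u:((u[0]+.5)/12-.5+305,(u[1]+.5)/12-.5+210)
m=.001
L=[((.013,-.008,.102),(255,150)),((.013,.008,.102),(298,190)),((-.013,.008,.102),(391,135)),((-.013,-.008,.102),(342,90)),((-.015,.032,.012),(441,468)),((.015,.032,.012),(342,535)),((.015,-.032,.012),(163,350)),((-.014,.018,.062),(418,290)),((.014,.018,.062),(325,350))]
o=[(fs,X,px(u)) for X,u in L]
x,r=fitpose(o,[.53,.08,.1]);print(x);print(r)
pt=lambda u:((u[0]+.5)/18-.5+285,(u[1]+.5)/18-.5+190)
# top: grip top corners guess
L=[((-.013,.008,.102),(265,335)),((.013,-.008,.102),(345,172)),((.013,.008,.102),(262,172)),((-.013,-.008,.102),(345,330))]
o2=[(ft,X,pt(u)) for X,u in L]
y,r2=fitpose(o2,[.53,.08,.1]);print(y);print(r2)
for f,p0,(X0,Y0,k),n in((fs,x,(305,210,12),"ovh_s"),(ft,x,(285,190,18),"ovh_t")):
    w,h=(50,50) if k==12 else (40,30)
    im=cv2.resize(f["frame"][Y0:Y0+h,X0:X0+w,::-1],None,fx=k,fy=k,interpolation=cv2.INTER_CUBIC)
    c,s=np.cos(p0[2]),np.sin(p0[2])
    for z,a,b in((.102,.013,.008),(.062,.013,.008),(.062,.014,.018),(.012,.015,.032)):
        q=[(proj(f,[p0[0]+c*i*a-s*j*b,p0[1]+s*i*a+c*j*b,z])-[X0,Y0]+.5)*k-.5 for i,j in((-1,-1),(1,-1),(1,1),(-1,1))]
        cv2.polylines(im,[np.int32(q)],True,(0,255,0),1)
    cv2.imwrite("pics/"+n+".png",im)
E
```

```text
[0.5341 0.0839 0.1366]
[[-1.0664 -0.7077]
 [-0.1523  0.3654]
 [ 0.8482 -0.5475]
 [ 0.4102 -1.1047]
 [ 1.4244  0.6219]
 [ 0.2195  1.3897]
 [-1.5465 -0.3755]
 [ 0.6271 -0.3837]
 [-0.7696  0.5403]]
[0.5342 0.0816 0.0234]
[[-0.5465 -0.0284]
 [ 0.4591 -0.1113]
 [-0.4985 -0.0183]
 [ 0.5857  0.1567]]
```

View pics/ovh_s.png

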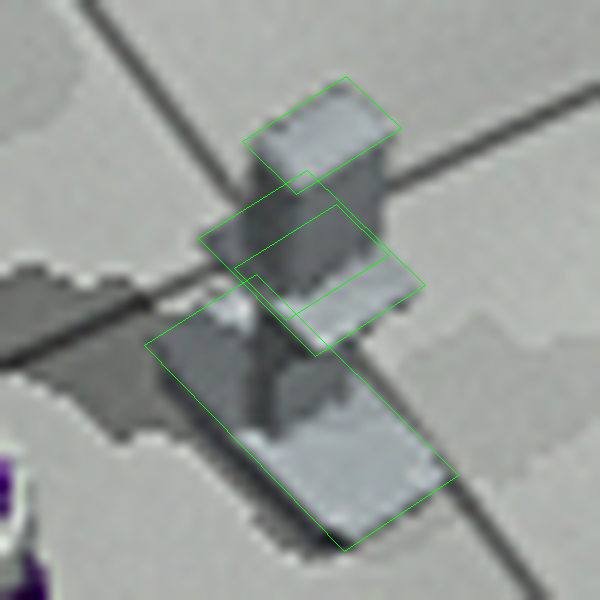

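View pics/ovh_t.png

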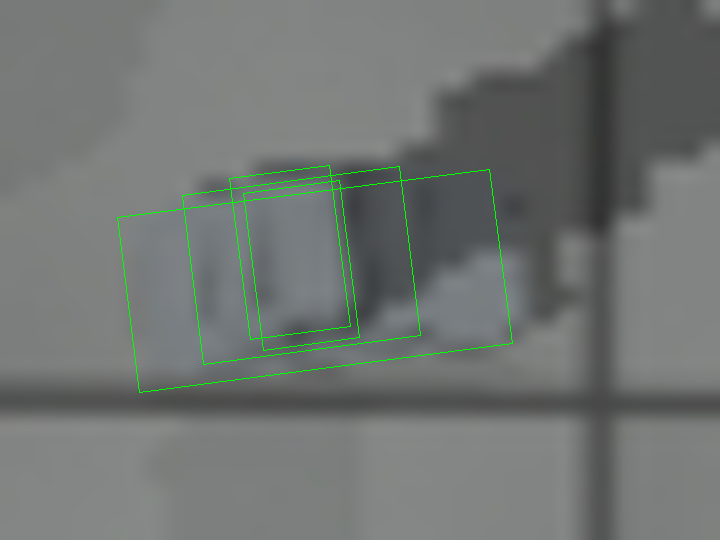

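```bash
python3 -m handwheel '[[8.5,0,0.5,0,0.15],[8.5,0,0.5,0,0.15],[8.5,0,0.5,0,0.15],[8.5,0,0.5,0,0.146],[8.5,0,0,0,0]]' 15
python3 - <<'E'
from h import *
togo(.534,.082,.15,-1.434)
E
```

```text
clock: 11.85
position: [0.5529, 0.1126, 0.1883]
tool_rot: [-1.572, -0.0, -1.44]
wrist_force: [-0.4, 0.4, 0.5]
opening: 0.0849
t11.85 pos [0.5529 0.1126 0.1883] yaw -1.4402 go cm x 2.79 y 3.83 z -2.27 turn -0.006 F [-0.4447  0.4472  0.511 ] op 0.0849 tilt [-1.5721 -0.0004]
```

```bash
python3 -m handwheel '[[7,2.8,0,-2.3,0],[5,0,3,0,0],[5,0,1.5,0,0],[5,0,0,0,0],[5,0,0,0,0]]' 15
python3 - <<'E'
from h import *
f=cam('scene')
togo(.534,.082,.15,-1.434)
p=arm.observe()["position"];y=-1.44
im=cv2.resize(f["frame"][195:265,295:365,::-1],None,fx=8,fy=8,interpolation=cv2.INTER_CUBIC)
for k in (-.03,0,.03):
  for z in(p[2],.102):
    u=(proj(f,[p[0]+k*np.cos(y),p[1]+k*np.sin(y),z])-[295,195]+.5)*8-.5; cv2.circle(im,tuple(int(v) for v in u),3,(0,255,0),1);print(k,z,u)
cv2.imwrite("pics/k1.png",im)
E
```

```text
clock: 12.35
position: [0.5345, 0.0829, 0.1442]
tool_rot: [-1.571, -0.0, -1.436]
wrist_force: [0.2, -0.6, -0.1]
opening: 0.051
t12.40 pos [0.5351 0.0831 0.1447] yaw -1.4359 go cm x 0.10 y -0.53 z -0.13 turn -0.002 F [-0.0479  0.2353 -0.6995] op 0.0503 tilt [-1.5694 -0.0001]
-0.03 0.14465101553063162 [368.5636 180.1165]
-0.03 0.102 [358.2672 276.0516]
0 0.14465101553063162 [297.6629 112.5973]
0 0.102 [290.0391 209.3254]
0.03 0.14465101553063162 [229.1569  47.3587]
0.03 0.102 [224.0356 144.7747]
```

View pics/k1.png

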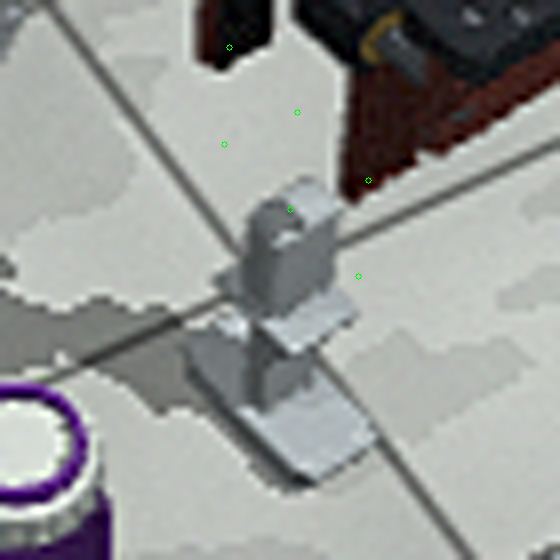

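```bash
python3 -m handwheel '[[5,0,3,0,0],[5,0,3,0,0],[5,0,1.7,0,0],[5,0,0,0,0],[5,0,0,0,0]]' 15
python3 - <<'E'
from h import *
f=cam('scene');save(f,"k2",(295,195,70,70),8)
togo(.534,.082,.067,-1.434)
E
```

```text
clock: 12.9
position: [0.5352, 0.0836, 0.0676]
tool_rot: [-1.57, -0.0, -1.436]
wrist_force: [1.5, 0.4, -0.3]
opening: 0.0501
t12.95 pos [0.5356 0.0837 0.0681] yaw -1.4364 go cm x 0.14 y 0.11 z -0.19 turn -0.002 F [-0.2188 -0.5366 -0.187 ] op 0.0497 tilt [-1.5685 -0.0001]
```

View pics/k2.png

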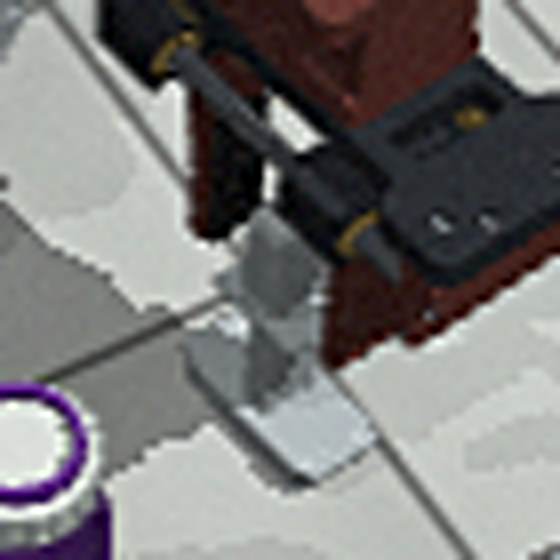

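```bash
python3 -m handwheel '[[1,0,0,0,0],[1,0,0,0,0],[1,0,0,0,0],[1,0,0,0,0],[1,0,0,0,0]]' 45
python3 -m handwheel '[[1,0,0,0,0],[1,0,-2,0,0],[1,0,-3,0,0],[1,0,-4,0,0],[1,0,-3,0,0]]' 45
python3 - <<'E'
from h import *
f=cam('scene');save(f,"k3",(285,155,90,80),8)
# seat pose
togo(.5772,-.0944,.2,-.8407)
E
```

```text
clock: 13.45
position: [0.5343, 0.0836, 0.0668]
tool_rot: [-1.571, 0.0, -1.437]
wrist_force: [1.3, -0.7, -0.8]
opening: 0.016
clock: 13.95
position: [0.5345, 0.0836, 0.1884]
tool_rot: [-1.57, 0.0, -1.437]
wrist_force: [1.6, 0.5, -0.2]
opening: 0.0159
t14.00 pos [0.5374 0.0838 0.193 ] yaw -1.4368 go cm x 18.19 y -0.70 z 1.56 turn -0.596 F [ 1.7465 -0.6145  1.1636] op 0.0159 tilt [-1.5627 -0.0007]
```

View pics/k3.png

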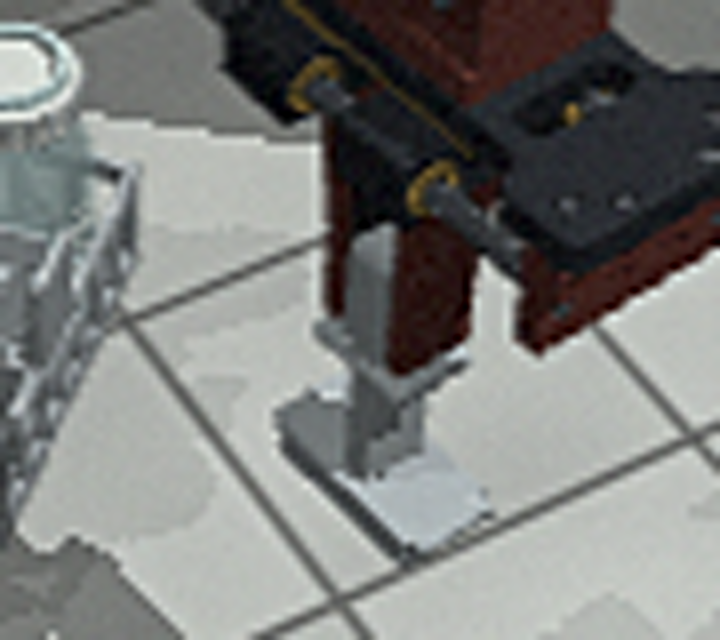

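```bash
python3 -m handwheel '[[1,0,-0.7,0,-0.15],[1,0,-0.7,0,-0.15],[1,0,-0.7,0,-0.15],[1,0,-0.5,0,-0.146],[1,0,0,0,0]]' 45
python3 - <<'E'
from h import *
togo(.5772,-.0944,.2,-.8407)
E
```

```text
clock: 14.5
position: [0.5345, 0.0836, 0.213]
tool_rot: [-1.57, -0.0, -0.84]
wrist_force: [0.4, -0.6, -0.5]
opening: 0.0159
t14.50 pos [0.5345 0.0836 0.213 ] yaw -0.8397 go cm x 16.10 y 1.30 z -8.71 turn 0.001 F [ 0.3841 -0.5819 -0.4756] op 0.0159 tilt [-1.5702 -0.0004]
```

```bash
python3 -m handwheel '[[1,3,0,-1.6,0],[1,3.5,0,-1.9,0],[1,3.5,0,-1.9,0],[1,3.5,0,-1.9,0],[1,2.6,0,-1.4,0]]' 45
python3 -m handwheel '[[1,0,1,0,0],[1,0,0,0,0]]' 45
python3 - <<'E'
from h import *
f=cam('scene')
x,y,w,h=235,120,90,110
p=arm.observe()["position"];ya=arm.observe()["tool_rot"][2]
im=cv2.resize(f["frame"][y:y+h,x:x+w,::-1],None,fx=7,fy=7,interpolation=cv2.INTER_CUBIC)
save(f,"m1",(x,y,w,h),7)
f2=cam('top');save(f2,"m1t",(330,150,70,70),8)
togo(.5772,-.0944,.2,-.8407)
E
```

```text
clock: 15.0
position: [0.5769, -0.0967, 0.212]
tool_rot: [-1.571, 0.0, -0.846]
wrist_force: [0.1, 0.6, -0.1]
opening: 0.0159
clock: 15.2
position: [0.5754, -0.0944, 0.2006]
tool_rot: [-1.572, 0.004, -0.846]
wrist_force: [-1.0, 0.2, -1.0]
opening: 0.0157
t15.30 pos [ 0.5757 -0.0933  0.2017] yaw -0.8422 go cm x 0.18 y 0.17 z 0.03 turn -0.002 F [ 0.3149  0.2632 -0.3123] op 0.0161 tilt [-1.5717  0.0025]
```

View pics/m1.png

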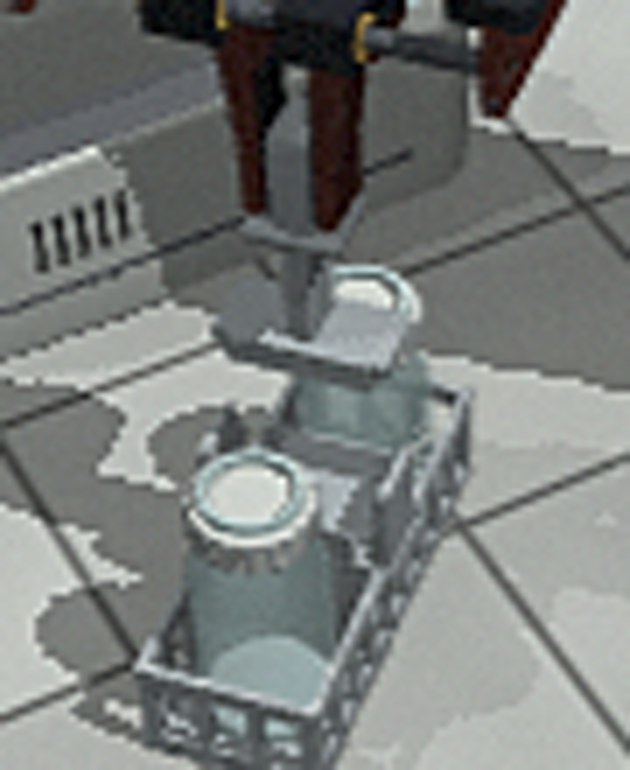

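View pics/m1t.png

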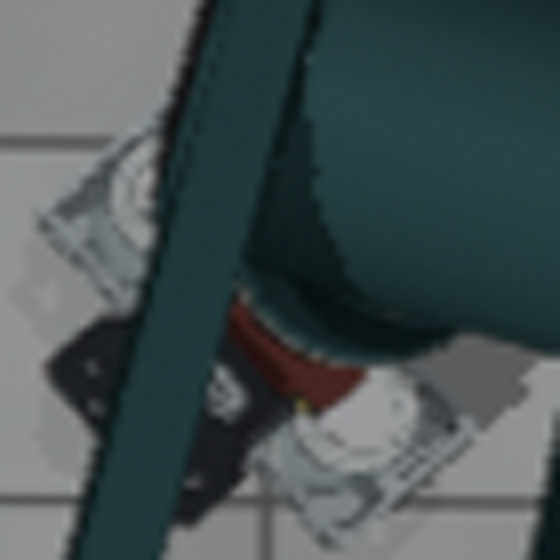

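```bash
cat >> h.py <<'E'
def box(im,f,org,k,pose,X,Y,z,col):
    c,s=np.cos(pose[2]),np.sin(pose[2])
    q=[(proj(f,[pose[0]+c*a-s*b,pose[1]+s*a+c*b,z])-np.array(org)+.5)*k-.5 for a,b in((X[0],Y[0]),(X[1],Y[0]),(X[1],Y[1]),(X[0],Y[1]))]
    cv2.polylines(im,[np.int32(q)],True,col,1)
def ovb(f,org,wh,k,pb,ph,zh,name):
    x,y=org;w,h=wh
    im=cv2.resize(f["frame"][y:y+h,x:x+w,::-1],None,fx=k,fy=k,interpolation=cv2.INTER_CUBIC)
    for z in(.046,0): box(im,f,org,k,pb,(-.085,.085),(-.034,.034),z+pb[3],(0,0,255))
    for sx in(-1,1): box(im,f,org,k,pb,(sx*.0205-.0005,sx*.0205+.0005),(-.03,.03),.070+pb[3],(0,200,255))
    for sy in(-1,1): box(im,f,org,k,pb,(-.014,.014),(sy*.034,sy*.035),.085+pb[3],(255,0,255))
    if ph is not None:
        box(im,f,org,k,ph,(-.015,.015),(-.032,.032),zh+.012,(0,255,0))
        box(im,f,org,k,ph,(-.015,.015),(-.027,.027),zh,(0,255,0))
        box(im,f,org,k,ph,(-.014,.014),(-.018,.018),zh+.062,(255,255,0))
    cv2.imwrite("pics/"+name+".png",im)
E
python3 - <<'E'
from h import *
f=cam('scene')
s=arm.observe();p=s["position"];ya=s["tool_rot"][2]
togo(.5772,-.0944,.2,-.8407)
ovb(f,(235,120),(90,110),7,(.5772,-.0944,-2.4115,0),(p[0],p[1],ya+np.pi/2),p[2]-.0668,"m2")
E
```

```text
t15.35 pos [ 0.5761 -0.0931  0.2022] yaw -0.8413 go cm x 0.17 y 0.22 z -0.00 turn -0.001 F [-0.4733 -0.2061 -0.1968] op 0.0157 tilt [-1.5712  0.0016]
```

View pics/m2.png

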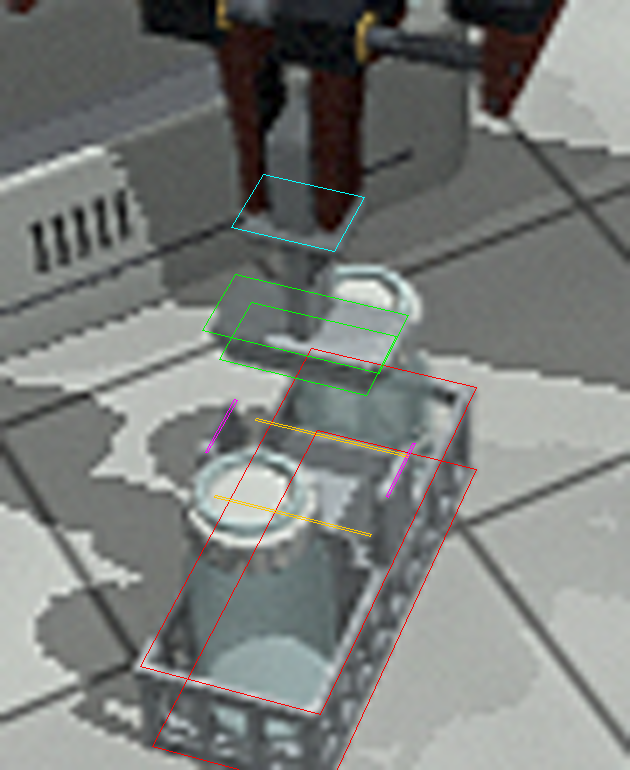

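```bash
python3 -m handwheel '[[1,0.2,2,0,0],[1,0,2.2,0,0],[1,0,0,0,0],[1,0,0,0,0]]' 45
python3 - <<'E'
from h import *
f=cam('scene')
togo(.5772,-.0944,.2,-.8407)
save(f,"m3",(250,140,60,60),10)
E
```

```text
clock: 15.75
position: [0.5778, -0.0949, 0.1609]
tool_rot: [-1.571, 0.001, -0.84]
wrist_force: [-0.1, -0.4, -0.2]
opening: 0.0156
t15.80 pos [ 0.5786 -0.0953  0.1616] yaw -0.8404 go cm x -0.16 y -3.84 z -0.04 turn 0.000 F [-0.2315 -0.2044 -0.0673] op 0.0159 tilt [-1.5702 -0.0006]
```

View pics/m3.png

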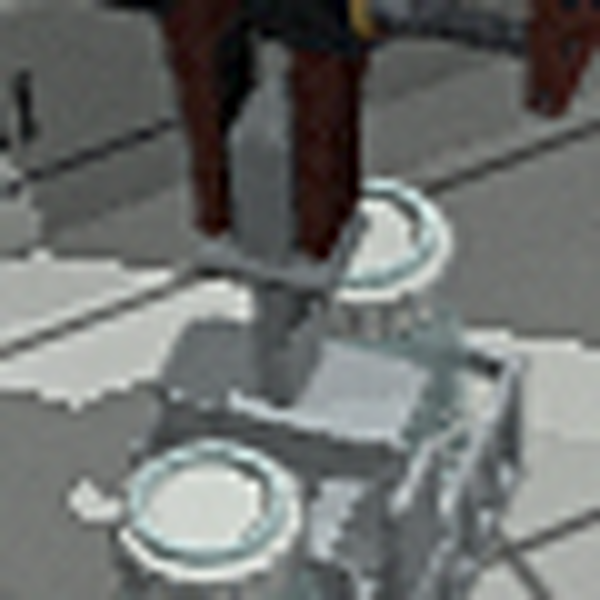

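```bash
python3 -m handwheel '[[1,0,0.6,0,0],[1,0,0.6,0,0],[1,0,0.3,0,0],[1,0,0,0,0]]' 45
python3 - <<'E'
from h import *
f=cam('scene')
togo(.5772,-.0944,.1228,-.8407)
save(f,"m4",(250,140,60,60),10)
E
```

```text
clock: 16.2
position: [0.5777, -0.0958, 0.1451]
tool_rot: [-1.571, 0.001, -0.841]
wrist_force: [0.6, 0.0, 0.0]
opening: 0.0154
t16.25 pos [ 0.5779 -0.0959  0.1454] yaw -0.8412 go cm x -0.16 y 2.26 z 0.05 turn -0.000 F [-0.0589 -0.6273  0.818 ] op 0.0160 tilt [-1.5711  0.0006]
```

View pics/m4.png

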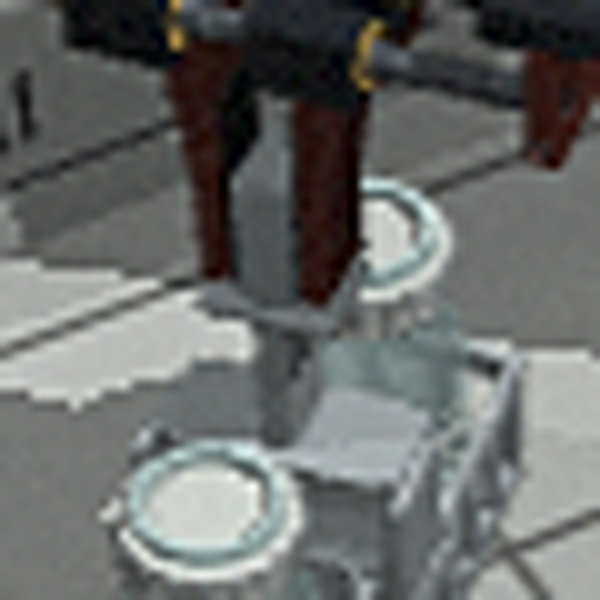

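```bash
for i in 1; do python3 -m handwheel '[[1,0,0.3,0,0],[1,0,0.3,0,0],[1,0,0,0,0]]' 45
python3 -m handwheel '[[1,0,0.3,0,0],[1,0,0.3,0,0],[1,0,0,0,0]]' 45; done
python3 - <<'E'
from h import *
f=cam('scene')
togo(.5772,-.0944,.1228,-.8407)
save(f,"m5",(250,140,60,60),10)
E
```

```text
clock: 16.55
position: [0.5782, -0.096, 0.1393]
tool_rot: [-1.571, -0.0, -0.841]
wrist_force: [0.1, -0.9, -0.5]
opening: 0.0159
clock: 16.85
position: [0.5784, -0.0959, 0.1336]
tool_rot: [-1.57, -0.0, -0.841]
wrist_force: [1.0, -0.1, -1.1]
opening: 0.0159
t16.90 pos [ 0.5783 -0.0958  0.1335] yaw -0.8411 go cm x -0.18 y 1.07 z 0.01 turn -0.000 F [1.0243 0.0686 0.3111] op 0.0158 tilt [-1.5704  0.0001]
```

View pics/m5.png

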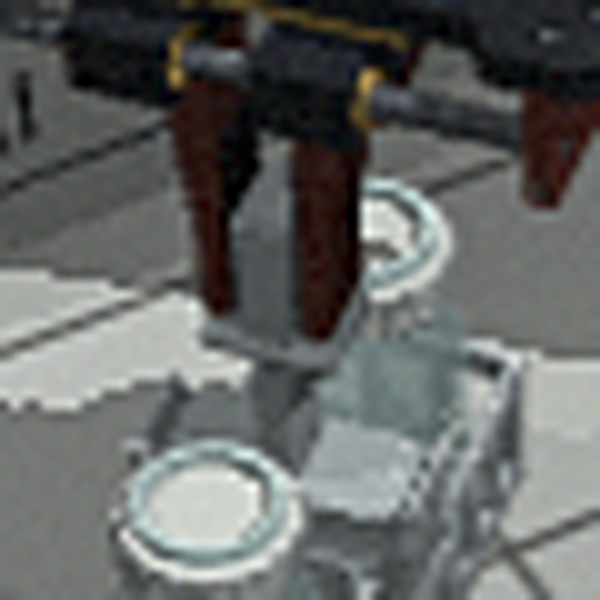

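```bash
python3 -m handwheel '[[1,0,0.2,0,0],[1,0,0.2,0,0]]' 45
python3 -m handwheel '[[1,0,0.2,0,0],[1,0,0.2,0,0]]' 45
python3 -m handwheel '[[1,0,0.2,0,0],[1,0,0.1,0,0]]' 45
python3 - <<'E'
from h import *
togo(.5772,-.0944,.1228,-.8407)
E
```

```text
clock: 17.1
position: [0.5788, -0.0961, 0.1303]
tool_rot: [-1.57, -0.001, -0.841]
wrist_force: [0.4, 0.0, 7.6]
opening: 0.0157
clock: 17.3
position: [0.5786, -0.096, 0.1261]
tool_rot: [-1.57, -0.001, -0.841]
wrist_force: [0.4, -0.1, 3.1]
opening: 0.0159
clock: 17.5
position: [0.5782, -0.0958, 0.1225]
tool_rot: [-1.571, 0.0, -0.841]
wrist_force: [-1.8, 0.6, 12.6]
opening: 0.016
t17.50 pos [ 0.5782 -0.0958  0.1225] yaw -0.8411 go cm x -0.18 y -0.03 z 0.02 turn -0.000 F [-1.8053  0.6259 12.599 ] op 0.0160 tilt [-1.5706  0.0001]
```

```bash
python3 -m handwheel '[[1,0,0.1,0,0],[1,0,0,0,0]]' 45
python3 - <<'E'
from h import *
togo(.5772,-.0944,.1228,-.8407)
f=cam('scene');save(f,"m6",(250,140,60,60),10)
E
```

```text
clock: 17.7
position: [0.5782, -0.0958, 0.1225]
tool_rot: [-1.571, -0.0, -0.841]
wrist_force: [-2.1, 1.0, 9.5]
opening: 0.0157
t17.70 pos [ 0.5782 -0.0958  0.1225] yaw -0.8409 go cm x -0.17 y -0.03 z 0.02 turn -0.000 F [-2.0926  1.0108  9.4664] op 0.0157 tilt [-1.5705 -0.0001]
```

View pics/m6.png

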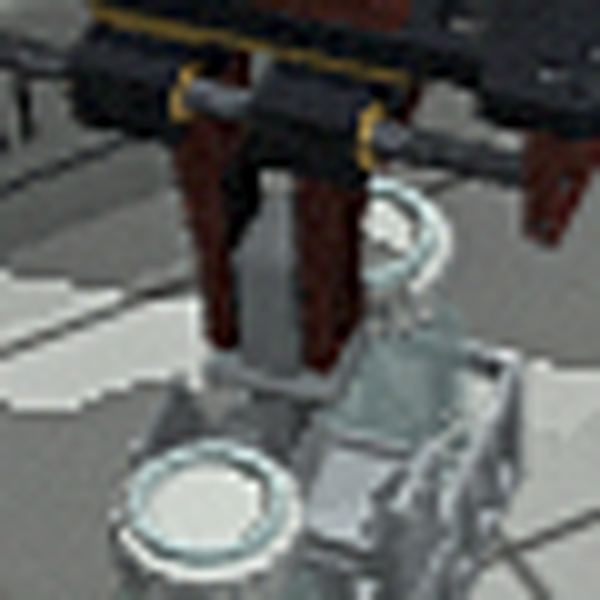

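```bash
cat > ow.py <<'E'
from h import *
import sys
fs,ft=np.load("cal.npy",allow_pickle=True)
p=[float(v) for v in sys.argv[1:4]]+[0]
for f,org,(w,h),k,n in((fs,(200,90),(110,90),7,"ow_s"),(ft,(410,155),(60,105),7,"ow_t")):
    x,y=org
    im=cv2.resize(f["frame"][y:y+h,x:x+w,::-1],None,fx=k,fy=k,interpolation=cv2.INTER_CUBIC)
    box(im,f,org,k,p,(-.13,.13),(-.055,.055),.095,(0,255,0))
    box(im,f,org,k,p,(-.072,.122),(-.05,.05),.095,(0,0,255))
    box(im,f,org,k,p,(-.065,.115),(-.043,.043),.04,(255,255,0))
    box(im,f,org,k,p,(-.13,.13),(-.055,.055),0,(255,0,255))
    a=-.4; box(im,f,org,k,p,(-.103,-.101),(np.sin(a)*.034-.001,np.sin(a)*.034+.001),.101+.034*np.cos(a),(0,255,255))
    cv2.imwrite("pics/"+n+".png",im)
E
python3 ow.py .535 -.3315 .03
```

```text
(no output)
```

View pics/ow_s.png

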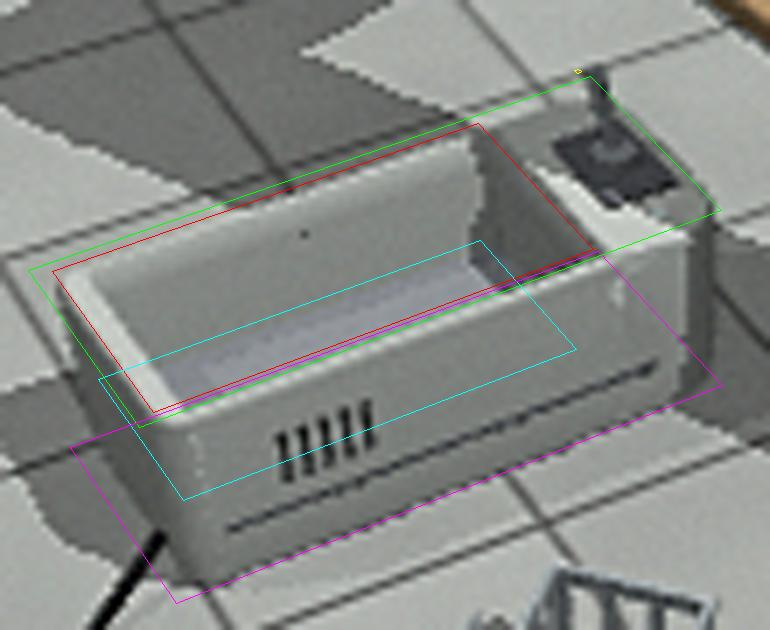

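View pics/ow_t.png

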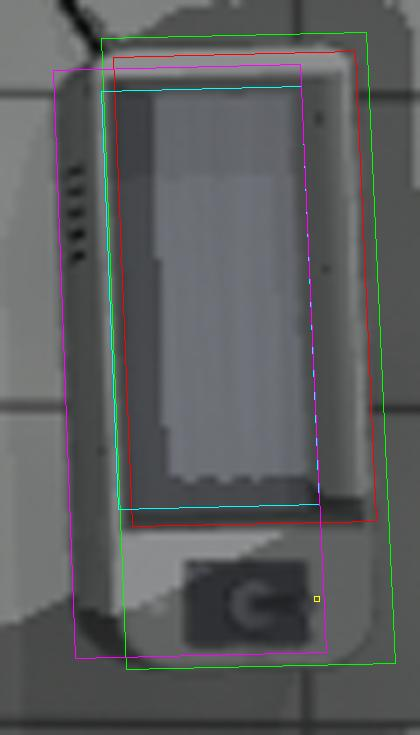

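```bash
python3 - <<'E'
from h import *
fs,ft=np.load("cal.npy",allow_pickle=True)
save(ft,"top_full");save(fs,"scene_full")
E
```

```text
(no output)
```

View pics/top_full.png

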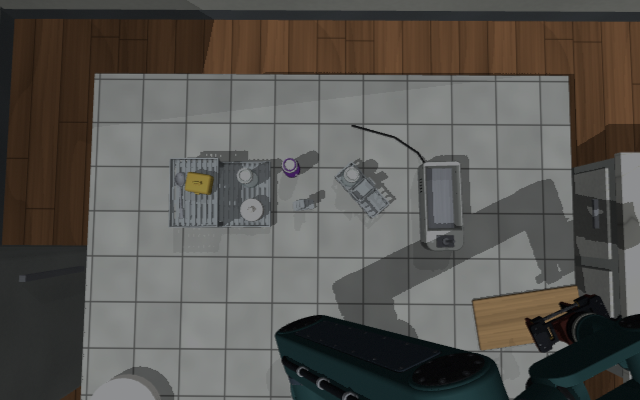

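View pics/scene_full.png

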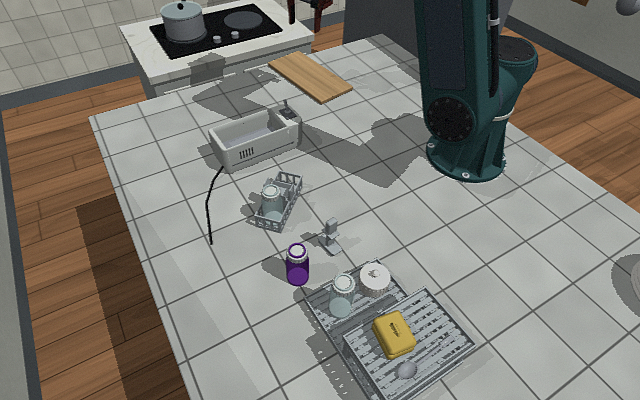

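```bash
python3 - <<'E'
from h import *
from scipy.ndimage import gaussian_filter1d
from scipy.signal import find_peaks
fs,ft=np.load("cal.npy",allow_pickle=True)
g=cv2.cvtColor(ft["frame"],cv2.COLOR_RGB2GRAY).astype(float)
V=[];H=[]
def pk(pr,lo):
    d=gaussian_filter1d(pr,1.0);b=gaussian_filter1d(pr,5);q=b-d
    ix,_=find_peaks(q,height=3.0)
    o=[]
    for i in ix:
        if 2<i<len(q)-3:
            a,c,e=q[i-1],q[i],q[i+1];o.append(lo+i+.5*(a-e)/(a-2*c+e))
    return o
for r0 in range(78,150,8):
    for c in pk(g[r0:r0+4,100:575].mean(0),100): V.append((c,r0+1.5))
for r0 in range(262,290,8):
    for c in pk(g[r0:r0+4,90:330].mean(0),90): V.append((c,r0+1.5))
for c0 in list(range(100,165,8))+list(range(480,568,8)):
    for r in pk(g[78:290,c0:c0+4].mean(1),78): H.append((c0+1.5,r))
V=np.array(V);H=np.array(H);print(len(V),len(H))
fl=K(ft);R=np.array(ft["R"]);t=np.array(ft["t"])
def w(uv,k):
    d=(uv-[ft["cx"],ft["cy"]])/fl; r2=(d**2).sum(1,keepdims=True);d=d*(1+k*r2)
    X=np.c_[d,np.ones(len(d))]@R; c=-R.T@t
    return (c+X*((0-c[2])/X[:,2:3]))[:,:2]
def res(p):
    s,a,b,th,k=p;c,sn=np.cos(th),np.sin(th)
    v=w(V,k);h=w(H,k)
    e1=((-sn*v[:,0]+c*v[:,1])-a)/s; e2=((c*h[:,0]+sn*h[:,1])-b)/s
    e=np.r_[e1-np.round(e1),e2-np.round(e2)]*s*1000
    return e
for k0 in(-.3,0,.3):
  S=least_squares(res,[.1392,.0338,.5131,0,k0],loss="soft_l1",f_scale=1,x_scale=[.001,.001,.001,.001,.1]);print(S.x,np.median(abs(res(S.x))),S.cost)
k=np.r_[S.x[:4],0];S0=least_squares(lambda q:res(np.r_[q,0]),[.1392,.0338,.5131,0],loss="soft_l1");print(S0.x,S0.cost,np.median(abs(res(np.r_[S0.x,0]))))
E
```

```text
118 112
[ 0.1388  0.0354  0.5142 -0.0003  0.0004] 0.25213032315002126 1347.3791565127422
[ 0.1388  0.0354  0.5142 -0.0003  0.0004] 0.2521303152272677 1347.3791565127422
[ -0.0483   0.0751   0.7858   0.0073 -38.0164] 9.994650419480704 2189.4662557384017
[ 0.1388  0.0354  0.5142 -0.0003] 1347.3839047127644 0.24931246249566535
```

```bash
python3 ow.py .534 -.3275 .028
```

```text
(no output)
```

View pics/ow_s.png

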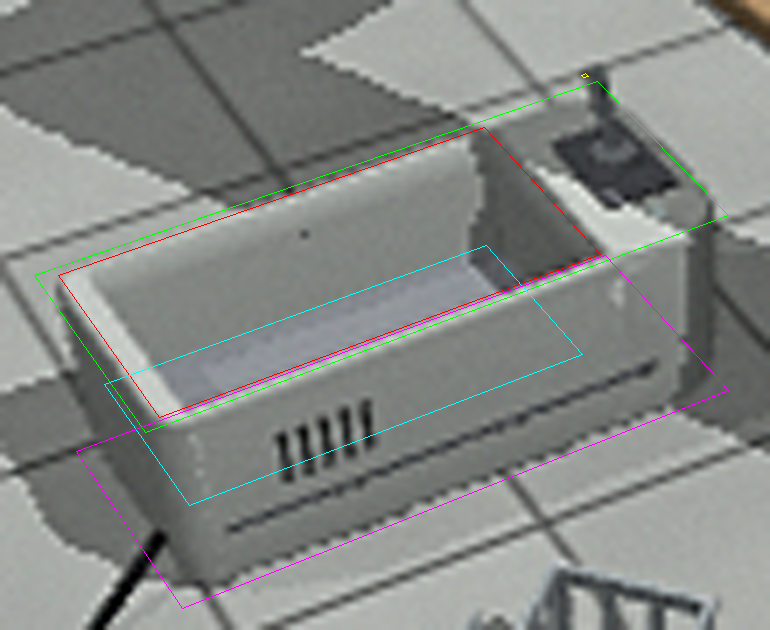

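View pics/ow_t.png

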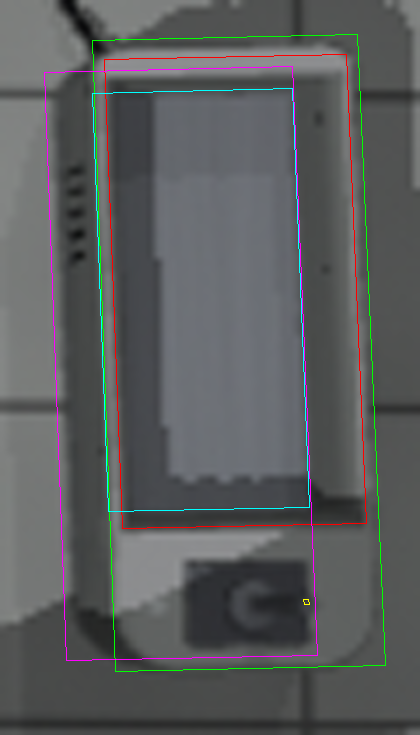

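```bash
python3 -m handwheel '[[1,0,-0.3,0,0],[1,0,-0.5,0,0],[1,0,-0.8,0,0],[1,0,-1,0,0],[1,0,0,0,0]]' 55
python3 - <<'E'
from h import *
togo(.5772,-.0944,.1228,-.8407)
f=cam('scene');save(f,"n1",(235,110,90,120),6)
E
```

```text
clock: 18.25
position: [0.5791, -0.0961, 0.1491]
tool_rot: [-1.57, -0.002, -0.841]
wrist_force: [0.3, -0.3, -6.6]
opening: 0.0157
t18.25 pos [ 0.5791 -0.0961  0.1491] yaw -0.8409 go cm x -0.25 y 2.63 z -0.02 turn -0.000 F [ 0.2708 -0.2668 -6.6065] op 0.0157 tilt [-1.5695 -0.0018]
```

View pics/n1.png

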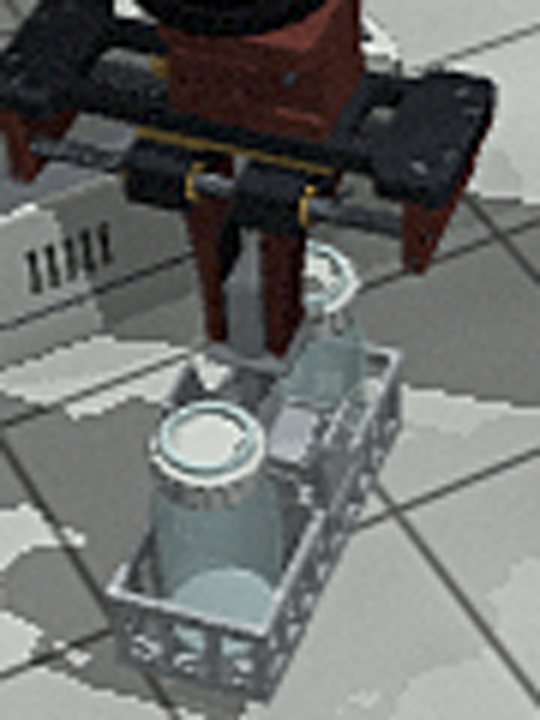

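Basket lifts with the handle (−6.6 N wrist load, the clips hold, everything upright). Lift higher and turn.

```bash
python3 -m handwheel '[[1,0,-1.5,0,0],[1,0,-2.5,0,0],[1,0,-3,0,0],[1,0,-3,0,0],[1,0,-2,0,0.05]]' 55
python3 -m handwheel '[[1,0,0,0,0.1],[1,0,0,0,0.13],[1,0,0,0,0.13],[1,0,0,0,0.13],[1,0,0,0,0.1]]' 55
python3 -m handwheel '[[1,0,0,0,0.06],[1,0,0,0,0],[1,0,0,0,0]]' 55
python3 - <<'E'
from h import *
togo(.559,-.3267,.265,-1.543)
f=cam('scene');save(f,"n2",(215,60,130,130),5)
E
```

```text
clock: 18.8
position: [0.5786, -0.096, 0.2696]
tool_rot: [-1.57, -0.001, -0.892]
wrist_force: [1.1, 1.2, -7.0]
opening: 0.0158
clock: 19.3
position: [0.5776, -0.0958, 0.2671]
tool_rot: [-1.572, 0.001, -1.486]
wrist_force: [0.3, -0.0, -5.8]
opening: 0.0156
clock: 19.6
position: [0.5778, -0.0958, 0.2673]
tool_rot: [-1.572, 0.0, -1.539]
wrist_force: [-0.4, 0.5, -7.1]
opening: 0.0159
t19.60 pos [ 0.5778 -0.0958  0.2673] yaw -1.5393 go cm x 23.02 y 0.23 z -2.61 turn 0.004 F [-0.3558  0.4884 -7.0689] op 0.0159 tilt [-1.5715  0.0004]
```

View pics/n2.png

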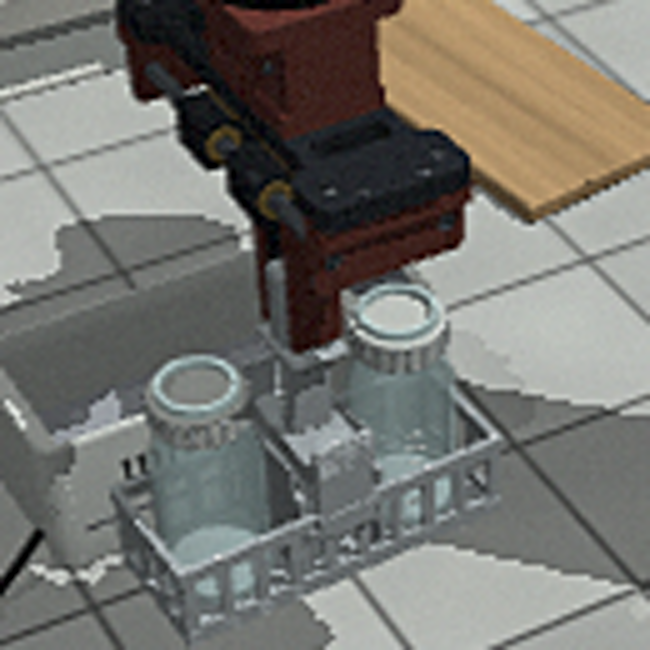

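```bash
python3 -m handwheel '[[1,1.5,0,-0.2,0],[1,3,0,-0.3,0],[1,3.5,0,-0.4,0],[1,3.5,0,-0.4,0],[1,3.5,0,-0.4,0]]' 55
python3 -m handwheel '[[1,3.5,0,-0.4,0],[1,2.5,0,-0.3,0],[1,1.2,0,-0.2,0],[1,0.5,0,0,0],[1,0,0,0,0]]' 55
python3 -m handwheel '[[1,0,0,0,0],[1,0,0,0,0]]' 55
cat > bw.py <<'E'
from h import *
import sys
s=arm.observe();f=cam('scene');s=arm.observe();p=s["position"];ya=s["tool_rot"][2]
togo(.559,-.3267,.265,-1.543)
org=(205,60);k=5;x,y=org
im=cv2.resize(f["frame"][y:y+120,x:x+120,::-1],None,fx=k,fy=k,interpolation=cv2.INTER_CUBIC)
cv2.imwrite("pics/%s_raw.png"%sys.argv[1],im)
W=(.534,-.3275,.028)
box(im,f,org,k,W,(-.13,.13),(-.055,.055),.095,(0,255,0))
box(im,f,org,k,W,(-.072,.122),(-.05,.05),.095,(0,255,0))
B=(p[0],p[1],ya+np.pi/2)
for z in(0,.046): box(im,f,org,k,B,(-.085,.085),(-.034,.034),p[2]-.1228+z,(0,0,255))
cv2.imwrite("pics/%s.png"%sys.argv[1],im)
f=cam('top');save(f,sys.argv[1]+"_t",(405,145,75,115),6)
E
python3 bw.py r1
```

```text
clock: 20.15
position: [0.565, -0.2488, 0.2677]
tool_rot: [-1.571, -0.001, -1.54]
wrist_force: [0.3, -0.4, -6.3]
opening: 0.0156
clock: 20.65
position: [0.5587, -0.3237, 0.2674]
tool_rot: [-1.571, 0.001, -1.541]
wrist_force: [-0.2, 0.2, -5.0]
opening: 0.0154
clock: 20.85
position: [0.5591, -0.3222, 0.2677]
tool_rot: [-1.571, 0.001, -1.54]
wrist_force: [-0.2, 0.3, -6.6]
opening: 0.0159
t20.90 pos [ 0.5591 -0.3223  0.2677] yaw -1.5395 go cm x 0.44 y 0.27 z -0.02 turn 0.003 F [-0.042  -0.5069 -5.9635] op 0.0159 tilt [-1.5709  0.0005]
```

View pics/r1.png

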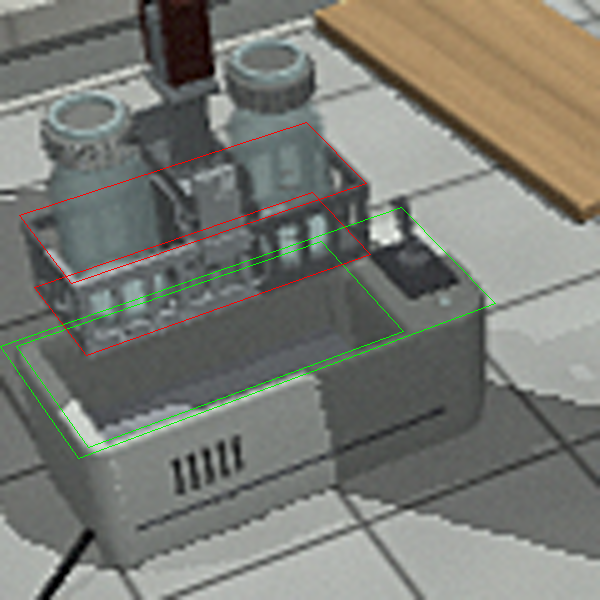

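View pics/r1_t.png

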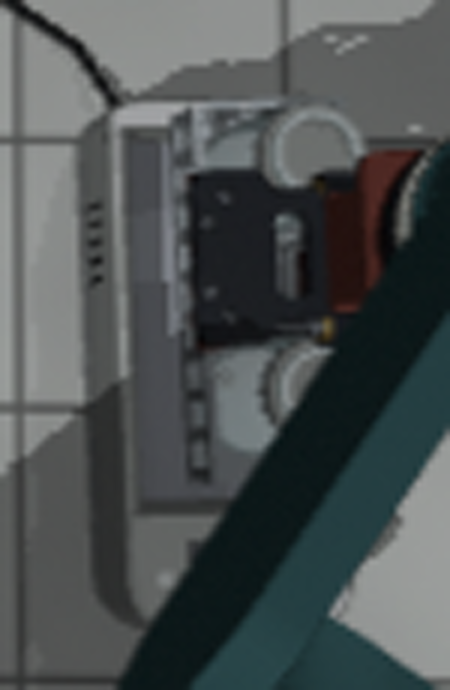

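```bash
python3 -m handwheel '[[1,0.4,1,0,0],[1,0,1.5,0,0],[1,0,1.3,0,0],[1,0,0.6,0,0],[1,0,0,0,0]]' 55
python3 bw.py r2
```

```text
clock: 21.45
position: [0.5582, -0.327, 0.2219]
tool_rot: [-1.573, 0.002, -1.541]
wrist_force: [-0.6, 0.9, -5.8]
opening: 0.0154
t21.50 pos [ 0.5587 -0.3274  0.2229] yaw -1.5410 go cm x -0.06 y -4.21 z 0.03 turn 0.002 F [ 0.7466 -0.2879 -5.8769] op 0.0163 tilt [-1.5719  0.001 ]
```

View pics/r2_raw.png

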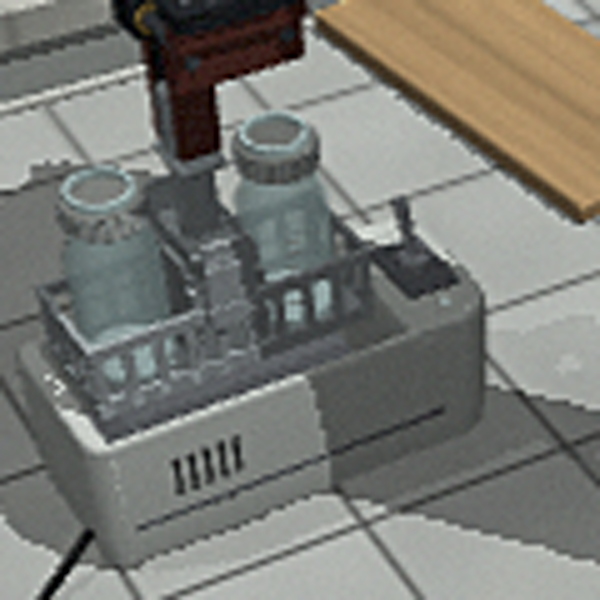

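View pics/r2_t.png

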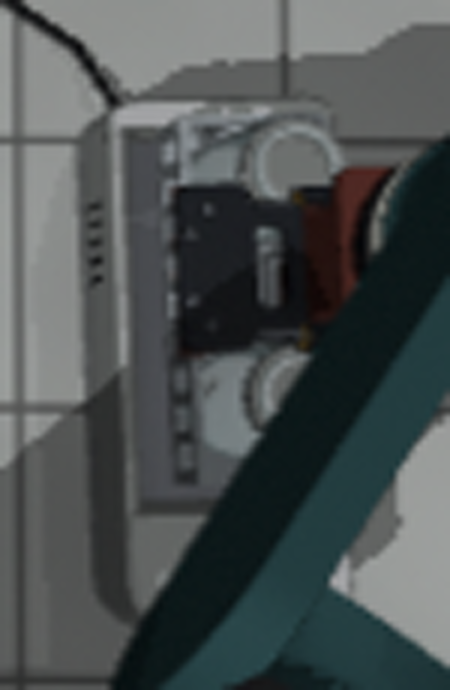

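```bash
python3 - <<'E'
from h import *
fs,ft=np.load("cal.npy",allow_pickle=True)
P=lambda u:((u[0]+.5)/6-.5+405,(u[1]+.5)/6-.5+145)
print("basket rim L",atz(ft,P((173,113)),.146),atz(ft,P((184,481)),.146))
print("well rim L",atz(ft,P((122,127)),.095),atz(ft,P((137,512)),.095))
print("well rim top edge?",atz(ft,P((150,115)),.095))
Q=lambda u:((u[0]+.5)/5-.5+205,(u[1]+.5)/5-.5+60)
print("S basket bottom near-left",atz(fs,Q((107,438)),.1),"rim corners",atz(fs,Q((88,347)),.146),atz(fs,Q((372,253)),.146),atz(fs,Q((38,287)),.146))
print("S well rim",atz(fs,Q((100,440)),.095),atz(fs,Q((405,332)),.095),atz(fs,Q((30,355)),.095))
E
```

```text
basket rim L [ 0.6463 -0.2872  0.146 ] [ 0.4757 -0.2904  0.146 ]
well rim L [ 0.6467 -0.2751  0.095 ] [ 0.4612 -0.2805  0.095 ]
well rim top edge? [ 0.6526 -0.2886  0.095 ]
S basket bottom near-left [ 0.6444 -0.2711  0.1   ] rim corners [ 0.6398 -0.2904  0.146 ] [ 0.4725 -0.2905  0.146 ] [ 0.6438 -0.3514  0.146 ]
S well rim [ 0.6468 -0.2771  0.095 ] [ 0.4603 -0.2786  0.095 ] [ 0.6533 -0.3633  0.095 ]
```

```bash
python3 -m handwheel '[[1,0.3,0.3,-0.2,0],[1,0,0.5,0,0],[1,0,0.5,0,0],[1,0,0.5,0,0],[1,0,0,0,0]]' 55
python3 bw.py r3
```

```text
clock: 22.05
position: [0.5565, -0.3302, 0.2045]
tool_rot: [-1.572, 0.001, -1.541]
wrist_force: [0.1, 0.1, -6.5]
opening: 0.0159
t22.10 pos [ 0.5567 -0.3303  0.2049] yaw -1.5410 go cm x -0.35 y -6.01 z 0.24 turn 0.002 F [ 0.215   0.106  -5.0309] op 0.0161 tilt [-1.5719  0.001 ]
```

View pics/r3_raw.png

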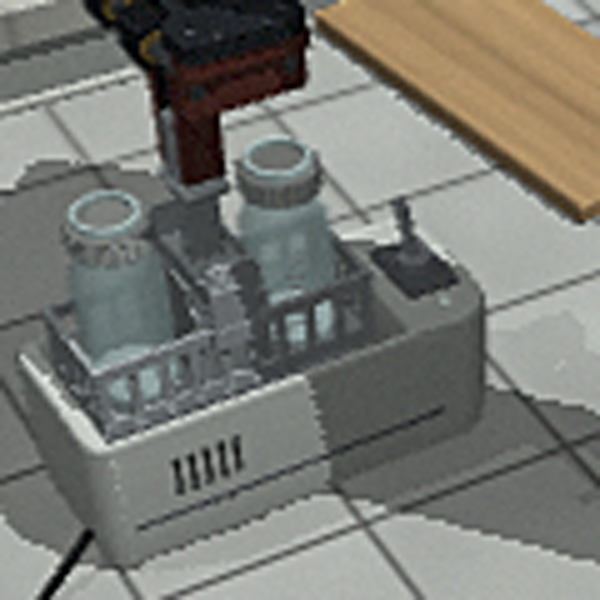

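View pics/r3_t.png

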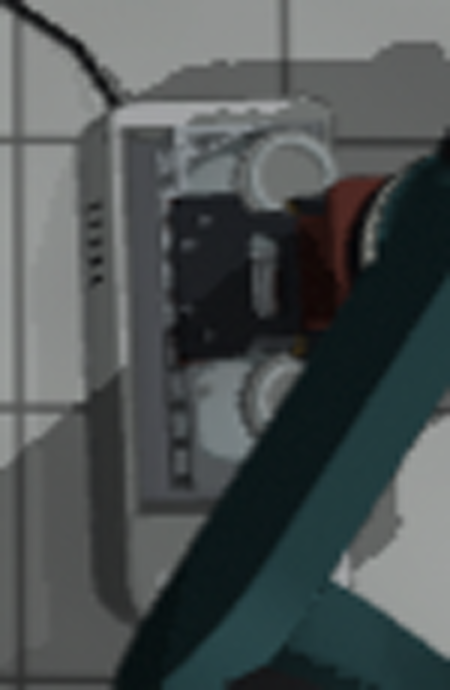

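```bash
python3 -m handwheel '[[1,0,0.5,0,0],[1,0,0.5,0,0],[1,0,0,0,0]]' 55
python3 -m handwheel '[[1,0,0.5,0,0],[1,0,0.5,0,0],[1,0,0,0,0]]' 55
python3 bw.py r4
```

```text
clock: 22.45
position: [0.5565, -0.3302, 0.1946]
tool_rot: [-1.572, 0.001, -1.541]
wrist_force: [-1.3, 0.7, -6.0]
opening: 0.0157
clock: 22.75
position: [0.5565, -0.3302, 0.1846]
tool_rot: [-1.572, 0.001, -1.541]
wrist_force: [-0.0, 0.6, -6.0]
opening: 0.016
t22.80 pos [ 0.5567 -0.3304  0.185 ] yaw -1.5410 go cm x -0.36 y -8.00 z 0.24 turn 0.002 F [ 0.5479  0.0888 -6.0212] op 0.0160 tilt [-1.5718  0.0009]
```

View pics/r4_raw.png

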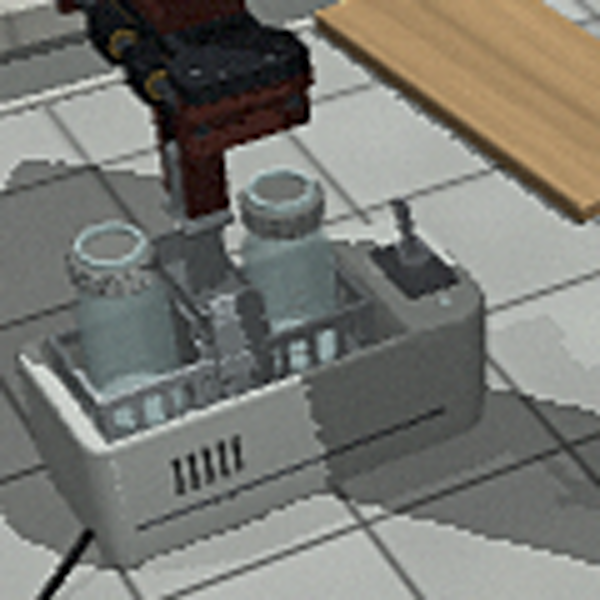

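View pics/r4_t.png

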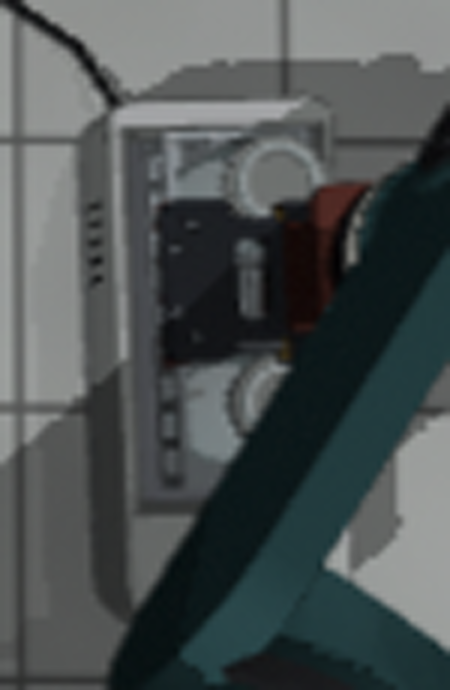

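```bash
python3 -m handwheel '[[1,0,0.5,0,0],[1,0,0.5,0,0],[1,0,0.5,0,0],[1,0,0.3,0,0],[1,0,0,0,0]]' 55
python3 -m handwheel '[[1,0,0.2,0,0],[1,0,0.1,0,0],[1,0,0,0,0]]' 55
```

```text
clock: 23.35
position: [0.5566, -0.3303, 0.1668]
tool_rot: [-1.572, 0.001, -1.541]
wrist_force: [-0.2, 0.3, -6.1]
opening: 0.0158
clock: 23.65
position: [0.5571, -0.3306, 0.1646]
tool_rot: [-1.571, 0.0, -1.541]
wrist_force: [0.9, 0.5, -5.2]
opening: 0.0155
```

```bash
python3 -m handwheel '[[1,0,0.1,0,0],[1,0,0.1,0,0],[1,0,0,0,0]]' 55
python3 -m handwheel '[[1,0,0.1,0,0],[1,0,0,0,0]]' 55
python3 bw.py r5
```

```text
clock: 23.95
position: [0.5576, -0.3308, 0.1634]
tool_rot: [-1.57, -0.0, -1.541]
wrist_force: [-0.4, 0.7, -0.1]
opening: 0.0155
clock: 24.15
position: [0.5577, -0.3308, 0.1626]
tool_rot: [-1.569, -0.001, -1.541]
wrist_force: [-1.0, 0.5, 2.9]
opening: 0.0157
t24.20 pos [ 0.5577 -0.3308  0.1626] yaw -1.5410 go cm x -0.41 y -10.24 z 0.14 turn 0.002 F [-1.6274  2.375   4.5901] op 0.0158 tilt [-1.5694 -0.0006]
```

View pics/r5_raw.png

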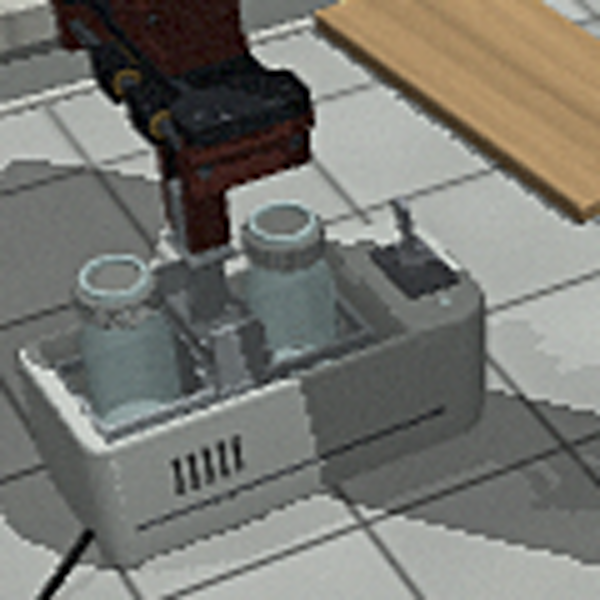

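View pics/r5_t.png

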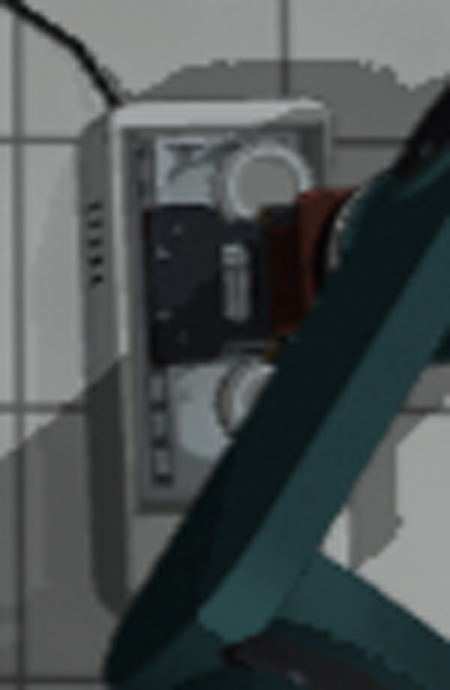

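```bash
python3 -m handwheel '[[2.5,0,0,0,0],[4,0,0,0,0],[5,0,0,0,0],[5,0,0,0,0]]' 20
python3 -m handwheel '[[5,0,-1.5,0,0],[5,0,-3,0,0],[5,0,-4,0,0],[5,0,-4,0,0],[5,0,0,0,0]]' 20
python3 bw.py r6
```

```text
clock: 24.65
position: [0.5571, -0.3307, 0.1614]
tool_rot: [-1.571, 0.0, -1.541]
wrist_force: [0.0, -0.4, 0.8]
opening: 0.0442
clock: 25.15
position: [0.56, -0.3328, 0.2933]
tool_rot: [-1.562, -0.007, -1.541]
wrist_force: [0.6, 0.0, 0.3]
opening: 0.0501
t25.20 pos [ 0.5588 -0.3319  0.2901] yaw -1.5410 go cm x -0.52 y 2.51 z 0.04 turn 0.002 F [0.5337 0.3474 0.0516] op 0.0500 tilt [-1.5656 -0.0042]
```

View pics/r6_raw.png

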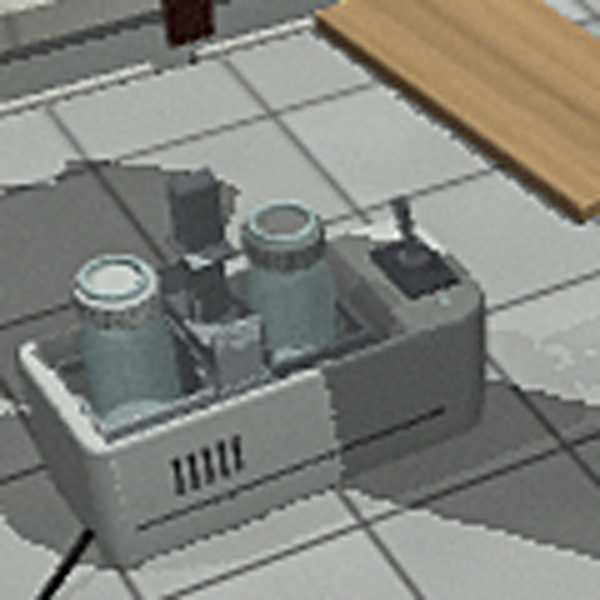

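View pics/r6_t.png

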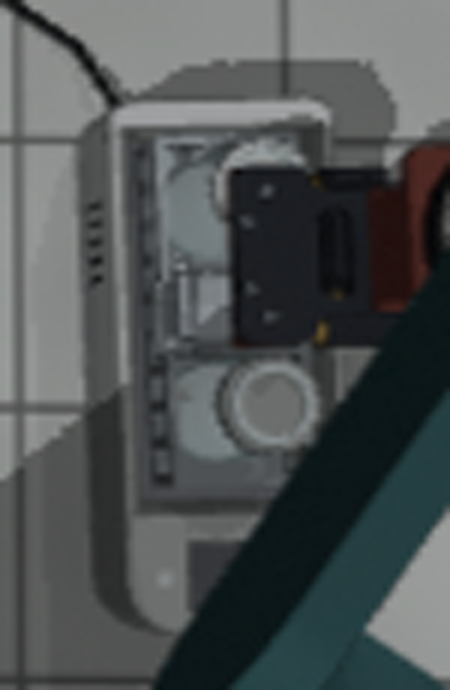

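```bash
python3 - <<'E'
from h import *
fs,ft=np.load("cal.npy",allow_pickle=True)
P=lambda u,o,k:((u[0]+.5)/k-.5+o[0],(u[1]+.5)/k-.5+o[1])
print("tip scene",atz(fs,P((598,70),(200,90),7),.137))
print("plate scene corners",[atz(fs,P(u,(200,90),7),.096) for u in((557,148),(612,120),(683,182),(610,208))])
print("tip top",atz(ft,P((303,602),(410,155),7),.137))
print("plate top corners",[atz(ft,P(u,(410,155),7),.096) for u in((183,562),(305,562),(183,648),(308,645))])
f=cam('scene');save(f,"t0",(265,85,50,40),14)
f=cam('top');save(f,"t0t",(430,225,40,35),14)
togo(.43,-.40,.2)
E
```

```text
tip scene [ 0.4287 -0.3386  0.137 ]
plate scene corners [array([ 0.4438, -0.3505,  0.096 ]), array([ 0.4141, -0.3567,  0.096 ]), array([ 0.4086, -0.3039,  0.096 ]), array([ 0.4435, -0.3032,  0.096 ])]
tip top [ 0.4324 -0.3409  0.137 ]
plate top corners [array([ 0.4472, -0.3038,  0.096 ]), array([ 0.4476, -0.3537,  0.096 ]), array([ 0.4122, -0.3035,  0.096 ]), array([ 0.4138, -0.3545,  0.096 ])]
t25.35 pos [ 0.5563 -0.3301  0.2851] yaw -1.5410 go cm x 6.61 y 8.51 z -12.83 turn 0.000 F [ 0.6731 -0.0179  0.0773] op 0.0500 tilt [-1.5729  0.0016]
```

View pics/t0.png

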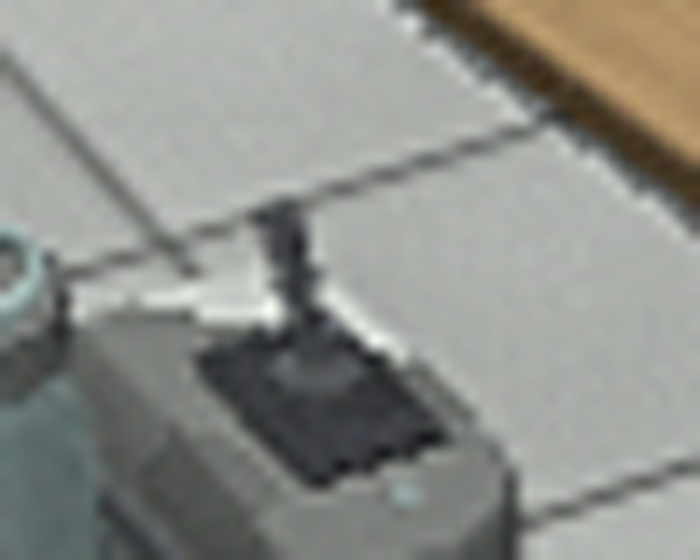

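```bash
python3 -m handwheel '[[0,2.2,0,-4,0],[0,2.2,0,-4,0],[0,2,0,-3.5,0],[0,0.7,0,-1.3,0],[0,0,0,0,0]]' 20
python3 -c "
from h import *
togo(.43,-.405,.119)"
```

```text
clock: 25.85
position: [0.4295, -0.4057, 0.2852]
tool_rot: [-1.573, 0.002, -1.544]
wrist_force: [0.0, 0.5, -0.5]
opening: 0.0133
t25.85 pos [ 0.4295 -0.4057  0.2852] yaw -1.5440 go cm x -0.07 y 16.62 z 0.06 turn 0.000 F [ 0.0146  0.4725 -0.4852] op 0.0133 tilt [-1.5725  0.0022]
```

```bash
python3 -m handwheel '[[0,0,4,0,0],[0,0,4.5,0,0],[0,0,4.5,0,0],[0,0,3.6,0,0],[0,0,0,0,0]]' 20
python3 - <<'E'
from h import *
togo(.43,-.3435,.119)
f=cam('scene');save(f,"t1",(255,60,80,80),8)
E
```

```text
clock: 26.35
position: [0.4297, -0.4008, 0.1151]
tool_rot: [-1.577, 0.009, -1.54]
wrist_force: [-1.4, 0.8, 0.3]
opening: 0.0005
t26.35 pos [ 0.4297 -0.4008  0.1151] yaw -1.5400 go cm x -5.73 y -0.39 z 0.21 turn 0.000 F [-1.3814  0.7711  0.2676] op 0.0005 tilt [-1.5772  0.0093]
```

View pics/t1.png

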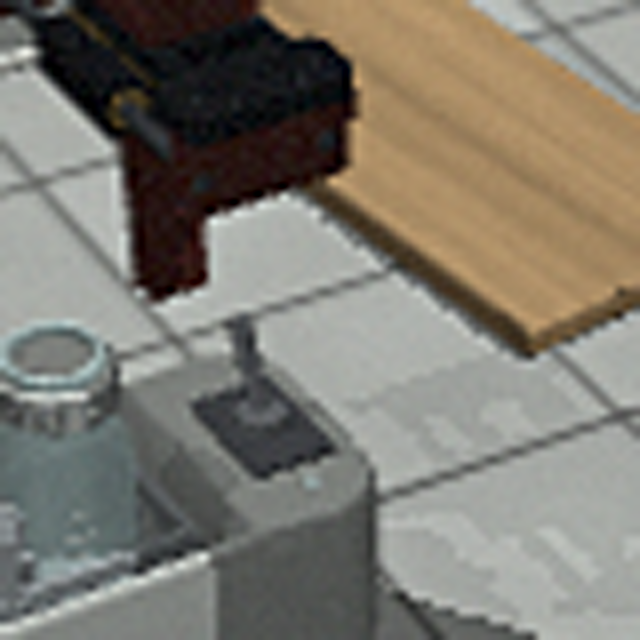

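```bash
python3 -m handwheel '[[0,-1,-0.2,0,0],[0,-1,0,0,0],[0,-0.7,0,0,0],[0,-0.7,0,0,0],[0,0,0,0,0]]' 20
python3 -m handwheel '[[0,-0.5,0,0,0],[0,-0.5,0,0,0],[0,0,0,0,0]]' 20
python3 - <<'E'
from h import *
togo(.43,-.3435,.119)
f=cam('scene');save(f,"t2",(255,60,80,80),8)
E
```

```text
clock: 26.9
position: [0.4304, -0.3703, 0.1235]
tool_rot: [-1.57, -0.0, -1.54]
wrist_force: [-0.0, 0.3, 0.2]
opening: 0.0004
clock: 27.2
position: [0.4297, -0.3607, 0.1225]
tool_rot: [-1.571, 0.001, -1.541]
wrist_force: [0.4, -0.7, -0.4]
opening: 0.0005
t27.20 pos [ 0.4297 -0.3607  0.1225] yaw -1.5408 go cm x -1.72 y 0.35 z 0.08 turn 0.000 F [ 0.3852 -0.6504 -0.444 ] op 0.0005 tilt [-1.5713  0.0007]
```

View pics/t2.png

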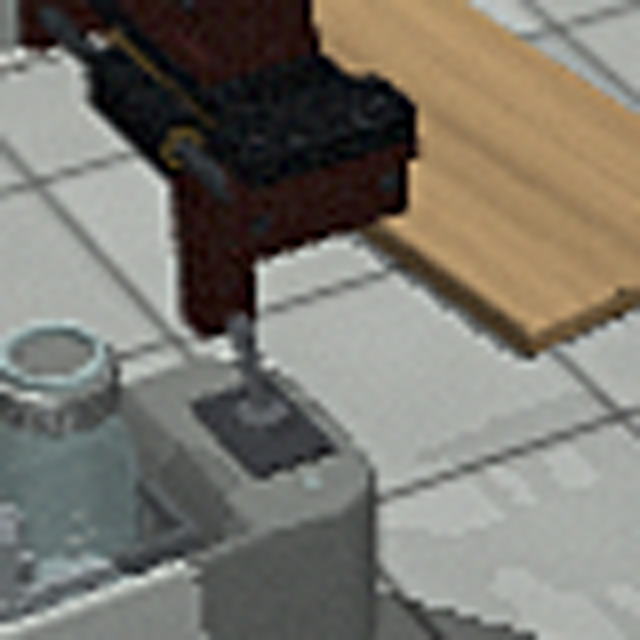

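```bash
python3 -m handwheel '[[0,-0.4,0.4,0,0],[0,-0.4,0,0,0],[0,0,0,0,0]]' 20
python3 -m handwheel '[[0,-0.4,0,0,0],[0,-0.4,0,0,0],[0,0,0,0,0]]' 20
python3 - <<'E'
from h import *
togo(.43,-.3435,.119)
f=cam('scene');save(f,"t3",(255,60,80,80),8)
E
```

```text
clock: 27.55
position: [0.4297, -0.3533, 0.1185]
tool_rot: [-1.571, -0.0, -1.541]
wrist_force: [-0.2, -1.4, 0.4]
opening: 0.0007
clock: 27.85
position: [0.4297, -0.345, 0.1188]
tool_rot: [-1.57, 0.0, -1.541]
wrist_force: [0.2, -0.6, 0.4]
opening: 0.0004
t27.85 pos [ 0.4297 -0.345   0.1188] yaw -1.5409 go cm x -0.15 y -0.02 z 0.04 turn 0.000 F [ 0.2036 -0.6045  0.4233] op 0.0004 tilt [-1.5704  0.0001]
```

View pics/t3.png

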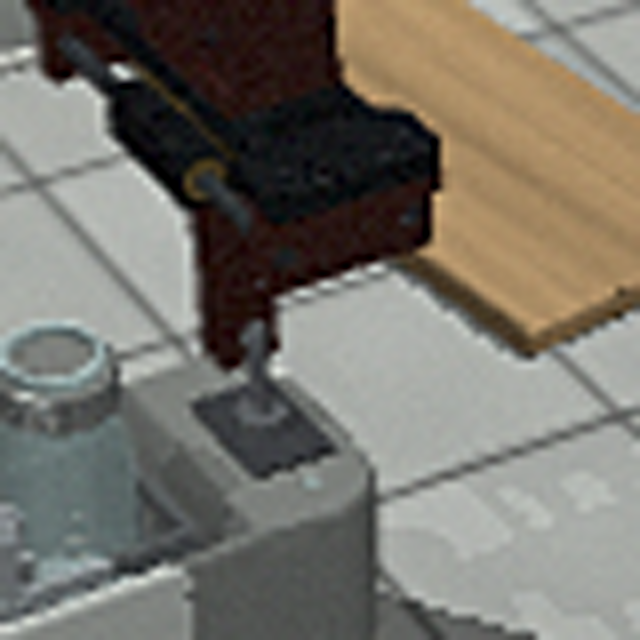

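```bash
python3 -m handwheel '[[0,-0.4,0,0,0],[0,-0.4,0,0,0],[0,0,0,0,0]]' 20
python3 - <<'E'
from h import *
togo(.43,-.3435,.119)
f=cam('scene');save(f,"t4",(255,60,80,80),8)
E
```

```text
clock: 28.2
position: [0.4293, -0.3369, 0.1188]
tool_rot: [-1.571, 0.0, -1.541]
wrist_force: [0.4, -1.0, 1.6]
opening: 0.0003
t28.20 pos [ 0.4293 -0.3369  0.1188] yaw -1.5408 go cm x 0.66 y -0.02 z 0.05 turn 0.000 F [ 0.375  -0.9666  1.6275] op 0.0003 tilt [-1.5706  0.0002]
```

View pics/t4.png

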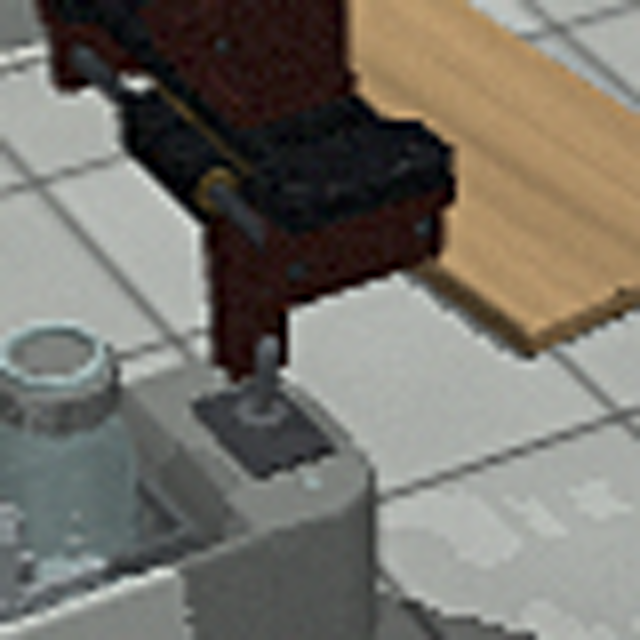

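```bash
python3 -m handwheel '[[0,-0.4,0,0,0],[0,-0.3,0,0,0],[0,0,0,0,0]]' 20
python3 -m handwheel '[[0,-0.3,0,0,0],[0,0,0,0,0]]' 20
python3 - <<'E'
from h import *
togo(.43,-.3435,.119)
f=cam('scene');save(f,"t5",(255,60,80,80),8)
E
```

```text
clock: 28.55
position: [0.4294, -0.3327, 0.1189]
tool_rot: [-1.57, -0.005, -1.54]
wrist_force: [-0.9, -8.4, -2.6]
opening: 0.0006
clock: 28.75
position: [0.4297, -0.3323, 0.1193]
tool_rot: [-1.57, -0.009, -1.539]
wrist_force: [-2.0, -15.8, -4.1]
opening: 0.0007
t28.75 pos [ 0.4297 -0.3323  0.1193] yaw -1.5394 go cm x 1.13 y 0.03 z -0.00 turn 0.000 F [ -1.9515 -15.8291  -4.1221] op 0.0007 tilt [-1.5695 -0.009 ]
```

View pics/t5.png

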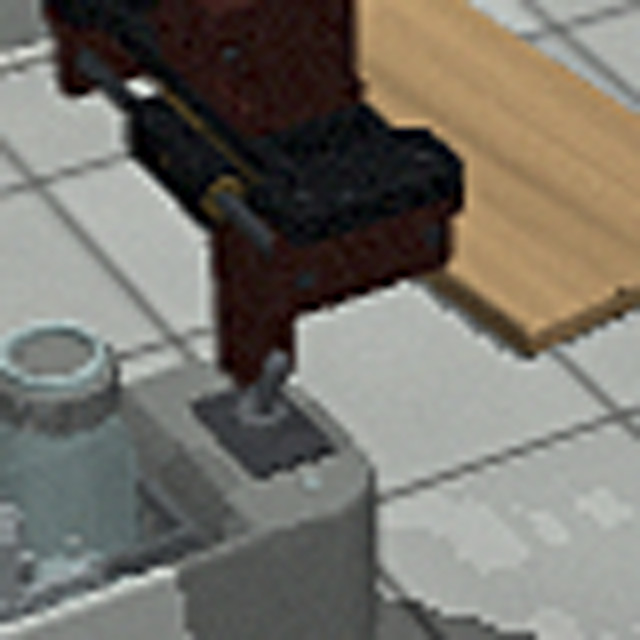

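```bash
python3 -m handwheel '[[0,0.8,0,0,0],[0,2,0,0,0],[0,2.5,0,0,0],[0,1,-3,0,0],[0,0,-4.5,0,0]]' 20
python3 -m handwheel '[[0,0,-4.5,0,0],[0,2,-4,-2,0],[0,3,0,-3,0],[0,3,0,-3,0],[0,0,0,0,0]]' 20
python3 bw.py z1; python3 - <<'E'
from h import *
f=cam('scene');save(f,"z2",(205,60,120,120),6)
for n in("scene","top"):
    for q in("switch_tip","handle_seat","handle","basket","bottle_in","warmer_well"): print(n,q,[(np.round(d["at"],1).tolist(),round(d["conf"],2)) for d in arm.mark_of(n,q)][:2])
E
```

```text
clock: 29.3
position: [0.4292, -0.3906, 0.1915]
tool_rot: [-1.575, 0.006, -1.542]
wrist_force: [-0.4, -1.3, -0.0]
opening: 0.0006
clock: 29.8
position: [0.3499, -0.4764, 0.2786]
tool_rot: [-1.572, -0.001, -1.545]
wrist_force: [0.1, -0.2, -0.2]
opening: 0.0004
t29.85 pos [ 0.3514 -0.4744  0.2783] yaw -1.5447 go cm x -14.23 y 1.33 z 21.14 turn -0.002 F [0.8642 0.7515 0.0288] op 0.0007 tilt [-1.5712  0.0013]
scene switch_tip [([292.0, 106.7], 0.52), ([231.8, 146.7], 0.43)]
scene handle_seat [([246.4, 125.1], 0.62)]
scene handle [([291.5, 107.1], 0.72), ([246.0, 124.1], 0.66)]
scene basket [([233.1, 149.1], 0.7), ([248.0, 142.5], 0.56)]
scene bottle_in [([233.3, 147.2], 0.83), ([292.4, 106.3], 0.72)]
scene warmer_well [([251.2, 140.4], 0.97)]
top switch_tip []
top handle_seat [([442.9, 199.2], 0.87), ([436.9, 204.8], 0.38)]
top handle [([449.6, 196.9], 0.59)]
top basket [([442.4, 196.5], 0.72)]
top bottle_in [([440.1, 175.8], 0.88)]
top warmer_well [([438.3, 200.5], 0.59)]
```

View pics/z2.png

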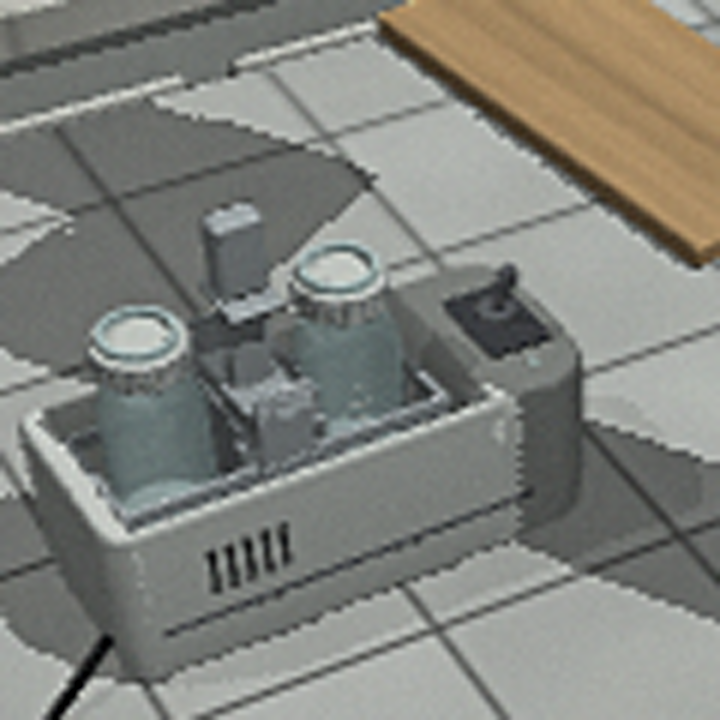

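View pics/z1_t.png

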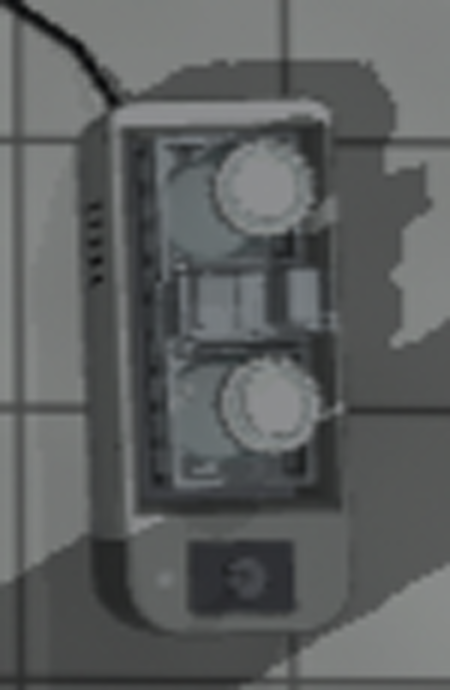

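```bash
python3 - <<'E'
from h import *
fs,ft=np.load("cal.npy",allow_pickle=True)
b=np.array([.4285,-.329,.101])
for a in(-.4,0,.25,.4):
    d=np.array([-.03*np.sin(a),np.sin(a),np.cos(a)])
    print(a,"scene off5@7",(proj(fs,b+.039*d)), "tip34",proj(fs,b+.034*d),"top",proj(ft,b+.034*d))
f=cam("scene");save(f,"z3",(265,85,50,40),14)
f=cam("top");save(f,"z3t",(430,225,40,35),14)
E
```

```text
-0.4 scene off5@7 [284.0252  98.6177] tip34 [284.4185 100.3104] top [452.8788 241.7823]
0 scene off5@7 [286.5954 100.3618] tip34 [286.6549 101.8395] top [448.3834 241.922 ]
0.25 scene off5@7 [288.2875 102.4273] tip34 [288.1248 103.6382] top [445.2468 241.9797]
0.4 scene off5@7 [289.2766 103.9662] tip34 [288.9835 104.976 ] top [443.3507 242.0012]
```

View pics/z3.png

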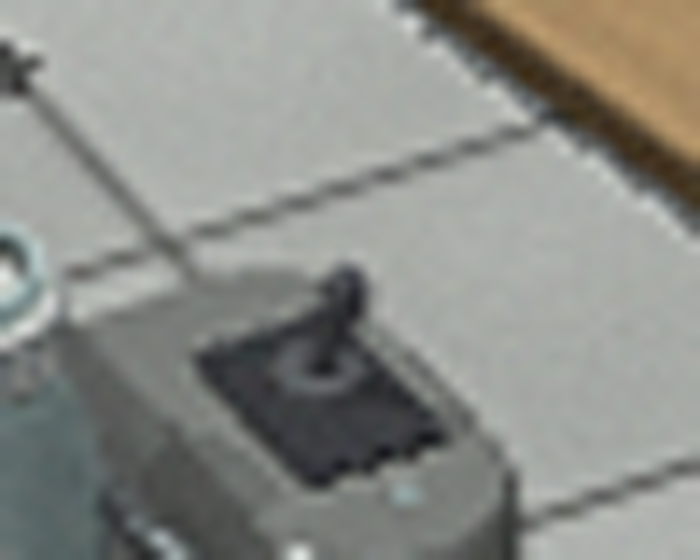

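```bash
python3 -c "
from h import *
print(arm.job_done())"
```

```text
the job is handed in; nothing more can be done
None
```

I finished the job and handed it in after about 30 s of the 72 s allowed. No verdict is reported, so success is judged only from my own checks.

**What I did:**
- I put the clear bottle from the tiers into the basket's empty pocket. The purple look-alike stayed where it was.
- I pressed the handle down between the clips. The force reached about 8 N, fell to 3 N, then rose to 13 N as the handle met its seat.
- I lifted the basket by the handle with a load of about 6 N, turned it in line with the warmer, and lowered it until it touched the well floor at the expected height. Then I let go.
- I pushed the toggle over until it hit its stop, at about 16 N, and backed away.

**Last checks:**
- **Scene and top pictures:** both bottles are upright in their pockets, and the basket is down in the well with the handle on it. The arm is clear.
- **Toggle:** its tip moved about 93% of the way I expected for a full flip, or roughly 0.77 rad, above the 0.65 rad needed.
- **Clips:** I could not measure their angles. That they snapped home rests on the force pattern and on the handle carrying the basket.
- **Ramekin, pacifier box and teaspoon:** I did not measure these again at the end. Nothing came near them after the bottle was lifted.

**Disagreements:** the two cameras, and the cameras and the arm, differed by 2–6 mm in places, and objects looked slightly smaller than their stated sizes. I corrected for this by comparing positions in the pictures and watching contact forces. The networks' final marks mixed some parts up, such as calling the switch "handle" and "bottle_in", so I relied on the pictures instead.

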